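# Bolt the waste-glass chest shut

### The arm

A 6-joint arm with a two-finger parallel gripper is mounted at the origin on the work surface. World frame = base frame: x ahead of the robot, y to its left, z up, the work surface at z = 0. Lengths are in mm, angles in rad, forces in N, time in s.
With the tool pointing down it reaches from about 350 to 875 mm from the base axis. Payload 4.2 kg.
Tool frame: the origin (TCP) lies midway between the tips of the shut fingers; the grasp point (between the pads) lies 19 mm behind it; z points along the fingers, y is the line along which they close (so a half turn about z gives the same grasp; the last joint's range is limited). The gripper opens to 85 mm and grips with 20 to 120 N. Pads are 22 mm wide; open, the fingers measure 114 mm over their backs; the gripper's body (76 mm by 85 mm) begins 54 mm behind the grasp point. The pads swing forward as they close: fully open they stand 13 mm farther back than shut.
Start: joints at [1.545, 0.385, 0.008, 0, -1.194, -0.259], TCP at [175.571, 599.812, 231.312] pointing down, gripper open.
Joint ranges: [-3.14, 3.14], [-1.21, 2.06], [-1.07, 1.41], [-3.16, 2.05], [-2.99, -0.16], [-3.1, 3.1]. Speed limits (rad/s): [2.79, 2.79, 3.14, 3.14, 3.14, 3.14].

### API

Orientations are given as a unit quaternion [x, y, z, w].
In Python, from bench import arm gives the robot as it stands.
- The arm moves only by the tool send_rows, never from a script. Its argument "targets" is a list of rows, each an object of numbers: "gripper": the gripper command: -1 is fully open, 1 is shut, values between are in proportion; "x", "y", "z": the shift along the tool's x, y, z in cm; "ax", "ay", "az": the turn, a rotation vector about the tool's x, y, z in degrees. A call has 1 to 5 rows; each row shifts and turns the commanded pose from where the row before left it, along the tool's axes as they then stand; what a row does not reach is not made up. A row lasts 1/12 s, in which the tool goes at most 41.7 mm and 7.16 degrees, less where a joint would pass 70% of its speed; a pose out of reach is approached as far as the arm can. A call is refused whole if a number of a shift passes 4.17 or a number of a turn 7.16, either way. A call with a gripper value outside its range is refused whole. The fingers move at their own pace and stop on an object; the grip force is fixed at half the most. Time passes only in rows, so rows that do not move let the fingers close. It gives the time, the measured TCP pose, the force, the opening and the grip force at its end, in the units of the state.
- arm.read_state(): the state, without advancing time (a new reading comes with each control period).
- arm.get_image(name): name is "side" or "top"; returns (picture, depth): 384x512x3 uint8, red, green, blue; 384x512 float32, mm along the optical axis (not along the pixel's ray), 0 where there is no reading.
- arm.camera_model(name): a dict with "fx", "fy", "cx", "cy" (pixels), "cam_to_world" (4x4, takes a point from camera to world coordinates). Camera axes: x right, y down, z forward; pixel columns grow to the right and rows downward; lengths in mm; the calibration is good to about 2 mm. A picture is of the moment at which its call begins. camera_model takes no time and is no camera call.
- arm.job_done(): hands the job in; it is judged then, once.
Trained networks look in the newest picture that a camera, given by its name, has taken for a name from the list of things; names that differ only in an ending like _2 or _b are one class to them, and where a whole thing is asked for, a point or a joint stands for the part that bears it (a point fixed in the world has none). Each returns a list of dicts, best first, with "score" (0 to 1); they miss things now and then, are a little off and sometimes report something else, mostly with a low value. They report only what shows in the picture. A call takes as long as a camera call.
- arm.boxes_of(camera, thing): "rect" ([left, top, width, height] in pixels, round what is visible of it).
The state is a dict: "clock": time; "joints": joint angles; "joint_vel": joint speeds; "joint_efforts": joint torques, N m; "position": TCP position; "ee_rot": TCP orientation; "contact_force": force on the tool from outside, world axes, zero at the start; "wrist_torque": the same for the moment, N m; "gripper_width": finger opening in mm; "grasp_force": force on a finger pad.
Only numpy, scipy, OpenCV 4.12 (cv2) and the standard library are available. Lean on these libraries where they do the work, as an engineer would, in place of code of your own. Each camera call takes 0.05 s, during which the arm holds its last target. There are 200 camera calls.

### The job

The waste-glass chest is going for collection: bolt its lid. Lift the bolt's handle out of its notch, press the lid down on its soft seal while you feel the bolt into the staple, slide it fully home and drop the handle into the other notch. Never ram the bolt at the staple or strain the handle against the barrel, do not crush the seal, and leave the glassware and bottles around it standing where they are.

Things in the scene. Friction and masses are not known exactly. Their poses are not given: they have to be found in the camera images.
- chest: Fixed pale-blue steel chest 340 x 300 x 180 mm, white top. Origin: centre of underside; -x is its front, +y its left. In the top lies a white lid flap 214 x 236 mm, hinge line at the far side (x = +110 mm, z = 180), free edge at the front (x = -107). The bolt sits on the flap at y = 0 and shoots to chest -x. A bow handle, 80 mm long along x, 33 high, stands on the flap at y = -75.
- barrel: Fixed to the flap: tube 26 mm across, foot 50 mm wide. Origin on the flap's top in the bolt's line at chest x = y = 0; axes as the chest's, tilting with the flap. Bolt axis: along x, 22 mm above it. Tube x = -93 to -7 mm, slot along its top; 12 mm wide notches run from the slot down the left (+y) side at x = -25 (rear) and -75 mm (front). Over 60 N (18 N sideways at the ball) strains it.
- knob (a point): Centre of the black ball (20 mm diameter) on the handle, 44 mm from the bolt's axis, about which the 8 mm stem swings. In a notch the stem points to chest +y, 15 degrees above level: ball 42.5 mm left of the axis, 11.4 mm above it. Upright: straight above the axis. The stem runs along the slot only when upright (within 8 degrees). Let go upright, it stays. Lifting takes 1 N, sliding 2 N.
- nose (a point): Centre of the flat front end of the bolt rod (14 mm round). Withdrawn: chest x = -112 mm, 16 mm short of the staple's keeper plate; fully shot: 26 mm past it.
- staple: On the fixed front rim: steel foot and two cheeks, 50 mm wide, 38 high; origin mid-foot on the rim at chest x = -132, y = 0, z = 180 mm. Between the cheeks is clamped a brass keeper plate (x = -136 to -128) with an opening 16.5 mm high, 20 wide. Its centre is 14.5 to 29.5 mm above the rim: clamped to suit the seal, not listed, to be found by feel (rod axis within 1.25 mm). Over 20 N bends it.
- bolt (a joint): How far the bolt is shot, m: 0 withdrawn, handle in the rear notch (start, within 0.0015); 0.050 fully home, at the middle of the front notch; the stem has 2 mm of play in a notch, so the dead stop at the slot's front end is at 0.052.
- handle (a joint): Handle angle, rad: 0 lying in a notch, 1.31 straight up.
- flap (a joint): Flap angle, rad: 0 level, positive raised. It rests on its soft seal at about 0.048: nose 11 mm higher than when level. Pressing down on the bolt's upright handle lowers it springily, about 0.8 N per mm that the nose sinks (the handle sinks 0.6 to 0.75 as far). The rod meets the opening after 4 to 19 mm of sinking. Below -0.046 the seal is crushed. It springs up when let go unless bolted.
- beaker: Glass beaker, 72 mm diameter, 100 mm high, beside the chest. Origin: centre of its base. Leave it alone.
- wash_bottle: White closed bottle with red cap, 60 mm diameter, 160 mm high, beside the chest. Origin: centre of its base. Leave it alone.
- reagent_jar: Amber jar with blue cap, 42 mm diameter, 75 mm high, on the chest's fixed rear deck behind the hinge. Origin: centre of its base. Leave it alone.

How it is judged:
By the outcome, as a careful person would: the job done as asked, in the order asked, and still so for the second after the job is handed in, with the robot touching nothing.
It also fails if it takes over 72 s, if anything falls off the work surface, if the arm or the gripper's body presses on something with over 40 N, if the wrist force passes 120 N, or if a joint passes its speed limit or range.

## Working session

There is one attempt and no reset: what is moved stays moved. The work goes in short steps, Python scripts to look and compute and a tool call to move; the robot and the scene stay as the last step left them, time stands still between calls to the robot, and variables do not carry over. Pictures are saved under pics/ and viewed, at most 10 in all, crops included, and the job is handed in when it is done.

Besides the shell and the picture viewer there is one more tool, called by a JSON object that holds its "name" and its "arguments". send_rows: Moves the arm, as the interface text tells. Its arguments: {"type":"object","properties":{"targets":{"type":"array"}},"required":["targets"]}

```bash
mkdir -p pics
python3 - <<'E'
from bench import arm
import cv2,numpy as np
s=arm.read_state();print({k:np.round(v,3) for k,v in s.items()})
ims=[]
for c in("top","side"):
    im,d=arm.get_image(c);np.savez(f"{c}0.npz",im=im,d=d)
    cv2.imwrite(f"pics/{c}0.png",im[...,::-1]);m=arm.camera_model(c);print(c,m["fx"],m["fy"],m["cx"],m["cy"],np.round(m["cam_to_world"],3).tolist())
    for t in("chest","barrel","knob","nose","staple","beaker","wash_bottle","reagent_jar"):
        print(t,[(np.round(b["rect"]).tolist(),round(b["score"],2)) for b in arm.boxes_of(c,t)[:2]])
E
```

```text
{'clock': np.float64(0.0), 'joints': array([ 1.545e+00,  3.860e-01,  7.000e-03, -1.000e-03, -1.194e+00,
       -2.590e-01]), 'joint_vel': array([ 0.   , -0.001, -0.001, -0.   ,  0.   , -0.002]), 'joint_efforts': array([-0.0000e+00, -3.9229e+01,  1.8840e+01,  4.1860e+00, -5.0000e-03,
       -0.0000e+00]), 'position': array([175.431, 599.259, 230.209]), 'ee_rot': array([ 0.99 , -0.142, -0.   ,  0.001]), 'contact_force': array([ 0.223, -0.387, -0.701]), 'wrist_torque': array([ 0.029, -0.04 ,  0.007]), 'grasp_force': np.float64(0.0), 'gripper_width': np.float64(84.942)}
top 350.578517587372 350.578517587372 259.4576788416142 189.14813239285024 [[-0.023, -0.983, 0.181, 462.099], [-1.0, 0.022, -0.008, 15.938], [0.004, -0.181, -0.983, 1023.108], [0.0, 0.0, 0.0, 1.0]]
chest [([188.0, 145.0, 130.0, 148.0], 0.6), ([229.0, 220.0, 20.0, 9.0], 0.56)]
barrel [([239.0, 216.0, 25.0, 44.0], 0.57)]
knob [([227.0, 218.0, 25.0, 8.0], 0.42)]
nose [([230.0, 211.0, 23.0, 52.0], 0.57)]
staple [([238.0, 267.0, 20.0, 16.0], 0.67)]
beaker [([319.0, 183.0, 36.0, 22.0], 0.95)]
wash_bottle [([152.0, 175.0, 29.0, 22.0], 0.68)]
reagent_jar [([296.0, 147.0, 20.0, 23.0], 0.61)]
side 373.29302954287505 373.29302954287505 247.30035616618207 187.57931354737187 [[0.948, -0.185, 0.261, 382.955], [-0.319, -0.496, 0.808, -701.457], [-0.02, -0.848, -0.529, 623.118], [0.0, 0.0, 0.0, 1.0]]
chest []
barrel [([176.0, 165.0, 48.0, 20.0], 0.95)]
knob [([204.0, 156.0, 9.0, 14.0], 0.58)]
nose [([174.0, 153.0, 51.0, 27.0], 0.76)]
staple [([153.0, 169.0, 17.0, 25.0], 0.53)]
beaker [([268.0, 255.0, 35.0, 60.0], 0.98)]
wash_bottle [([235.0, 140.0, 6.0, 9.0], 0.57)]
reagent_jar [([286.0, 164.0, 23.0, 39.0], 0.79), ([204.0, 155.0, 10.0, 15.0], 0.28)]
```

Run:
```python
import cv2,numpy as np
a=cv2.imread("pics/top0.png")[135:305,140:365];b=cv2.imread("pics/side0.png")[120:330,110:350]
a=cv2.resize(a,(794,600),interpolation=cv2.INTER_CUBIC);b=cv2.resize(b,(686,600),interpolation=cv2.INTER_CUBIC)
cv2.imwrite("pics/tc.png",a);cv2.imwrite("pics/sc.png",b)
```

```text
(no output)
```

View pics/tc.png

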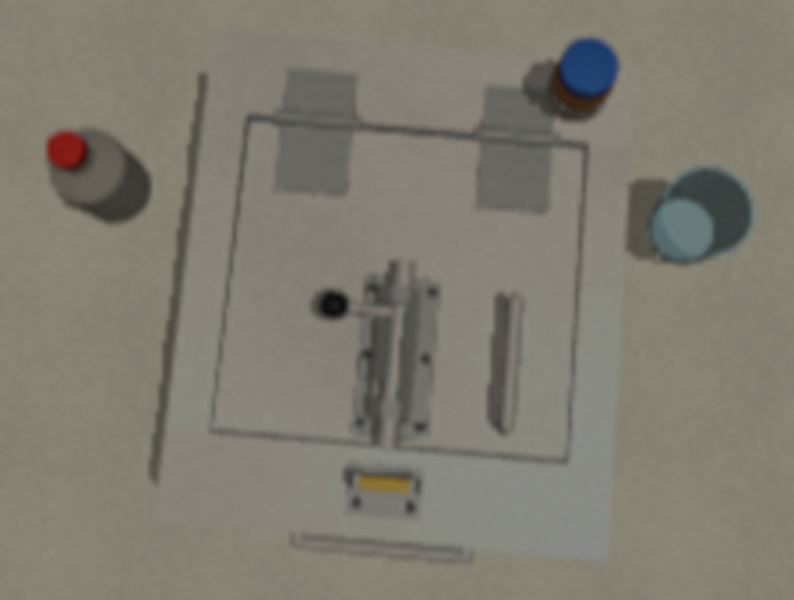

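View pics/sc.png

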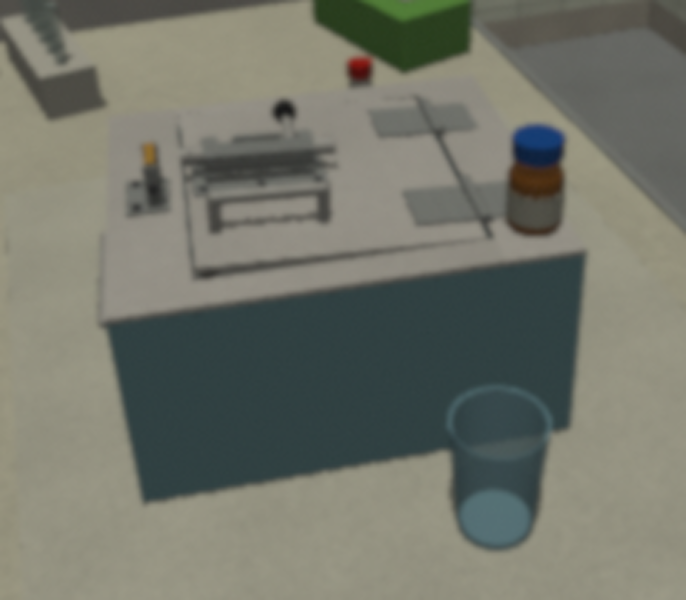

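The top view shows the flap with corners near crop (248,117), (587,145), (567,462), (212,431). The knob is at (331,304) on the chest's +y side and the staple with its brass plate is at (385,487). In the side view the knob is at (284,110). The handle is in the rear notch.

```bash
cat > h.py <<'E'
from bench import arm
import numpy as np, cv2
from scipy.optimize import least_squares
def proj(c,P):
    m=arm.camera_model(c);T=np.linalg.inv(m["cam_to_world"]);q=np.atleast_2d(P)@T[:3,:3].T+T[:3,3]
    return np.c_[m["fx"]*q[:,0]/q[:,2]+m["cx"],m["fy"]*q[:,1]/q[:,2]+m["cy"]]
def tri(pt,ps,x0=(430,60,230)):
    r=least_squares(lambda X:np.r_[proj("top",X)[0]-pt,proj("side",X)[0]-ps],x0);return r.x,r.fun
def back(c,uv,z):
    m=arm.camera_model(c);R=np.array(m["cam_to_world"]);d=R[:3,:3]@[(uv[0]-m["cx"])/m["fx"],(uv[1]-m["cy"])/m["fy"],1]
    return R[:3,3]+d*(z-R[2,3])/d[2]
E
python3 - <<'E'
from h import *
t=lambda u,v:np.array([140+(u+.5)/3.529-.5,135+(v+.5)/3.529-.5])
s=lambda u,v:np.array([110+(u+.5)/2.857-.5,120+(v+.5)/2.857-.5])
print("knob",tri(t(331,304),s(284,110)))
# chest pose fit: x,y,yaw + z top
C=np.array([[110,118,180],[110,-118,180],[-107,-118,190.4],[-107,118,190.4],[-170,150,180],[-170,-150,180]],float)
Mt=np.array([t(248,117),t(587,145),t(567,462),t(212,431),t(157,520),t(608,558)])
Cs=np.array([[-107,-118,190.4],[-170,-150,180],[170,-150,180],[-170,-150,0]],float)
Ms=np.array([s(197,272),s(104,322),s(585,252),s(145,501)])
def W(C,p):
    c,S=np.cos(p[2]),np.sin(p[2]);return np.c_[p[0]+c*C[:,0]-S*C[:,1],p[1]+S*C[:,0]+c*C[:,1],C[:,2]+p[3]]
f=lambda p:np.r_[(proj("top",W(C,p))-Mt).ravel(),(proj("side",W(Cs,p))-Ms).ravel()]
r=least_squares(f,[430,30,0,0]);print(r.x,np.round(r.fun,1))
p=r.x
K=np.array([[-25,42.5,180+22+11.4+5.3],[-25,0,180+22+44+5],[-132,0,180],[145,-90,180]])
print("expected knob etc",W(K,p))
for c in("top","side"):print(proj(c,W(K,p)))
print("staple plate top view",proj("top",W(np.array([[-132,0,218.]]),p)),"seen",t(385,483))
for b in("beaker","wash"):pass
print("jar top",back("top",t(588,66),255),"wash cap",back("top",t(68,150),160),"beaker",back("top",t(683,230),0))
E
```

```text
knob (array([538.57011146,  70.38223247, 219.30037037]), array([ 0.04275907, -0.31748005, -0.32359653,  0.05793218]))
[ 5.54297293e+02  2.37800828e+01 -1.05068997e-01 -2.08249939e+00] [ 0.3 -0.7 -0.7 -0.9  0.1 -1.1 -0.1 -0.8 -0.5  0.2 -0.   0.3 -1.1 -1.1
 -0.1  0.1 -0.1 -0.5 -0.9  2.8]
expected knob etc [[533.8923803   68.66760389 216.61750061]
 [529.43515941  26.40197741 248.91750061]
 [423.02522921  37.62368647 177.91750061]
 [689.05884463 -80.93058576 177.91750061]]
[[234.32426842 222.59424701]
 [252.53740591 222.90311794]
 [249.09189379 270.93745437]
 [294.83142785 160.27424938]]
[[207.07177663 159.89517478]
 [208.41504637 155.59065862]
 [163.66875986 189.22832907]
 [293.51022992 193.69729743]]
staple plate top view [[248.67097714 271.75067609]] seen [248.7377444  271.50765089]
jar top [684.04562608 -98.73905265 255.        ] wash cap [657.46918175 260.91015702 160.        ] beaker [ 613.86343518 -209.66212426    0.        ]
```

```bash
cat >> h.py <<'E'
from scipy.spatial.transform import Rotation as R
def down(deg): # tool z down, tool x at world yaw deg
    a=np.radians(deg);x=np.array([np.cos(a),np.sin(a),0]);z=np.array([0,0,-1.]);return R.from_matrix(np.c_[x,np.cross(z,x),z])
def rows(goal,yaw,n,g=None,p0=None,r0=None):
    s=arm.read_state();p=np.array(s["position"]) if p0 is None else np.array(p0);r=R.from_quat(s["ee_rot"]) if r0 is None else r0
    w=(r.inv()*down(yaw)).as_rotvec(degrees=True);goal=np.array(goal,float);d=(goal-p)/n
    for i in range(n):
        l=r.inv().apply(d)/10
        print("{"+", ".join(f'"{k}":{v:.2f}' for k,v in zip(("x","y","z","ax","ay","az"),[*l,*(w/n)]) if abs(v)>.004)+"}",end=", " if i%5<4 else "\n")
        r=r*R.from_rotvec(w/n,degrees=True)
    print();return goal,r
def dark(c,box,th=45):
    im,_=arm.get_image(c);x,y,w,h=box;g=im[y:y+h,x:x+w].max(2).astype(float)
    wt=np.clip(th-g,0,None);Y,X=np.mgrid[y:y+h,x:x+w];return np.array([(wt*X).sum(),(wt*Y).sum()])/wt.sum(),wt.astype(int)
E
python3 - <<'E'
from h import *
a,wa=dark("top",(222,212,22,18));b,wb=dark("side",(203,150,14,16));print(a,b,tri(a,b));print(wa);print(wb)
g,r=rows([480,150,320],-96,14);rows([538,70,320],-96,3,p0=g,r0=r)
E
```

```text
[234.02349869 220.88772846] [208.70238095 157.89880952] (array([537.81138207,  68.97974171, 220.92629556]), array([ 0.0227126 , -0.16896091, -0.17215844,  0.03077557]))
[[ 0  0  0  0  0  0  0  0  0  0  0  0  0  0  0  0  0  0  0  0  0  0]
 [ 0  0  0  0  0  0  0  0  0  0  0  0  0  0  0  0  0  0  0  0  0  0]
 [ 0  0  0  0  0  0  0  0  0  0  0  0  0  0  0  0  0  0  0  0  0  0]
 [ 0  0  0  0  0  0  0  0  0  0  0  0  0  0  0  0  0  0  0  0  0  0]
 [ 0  0  0  0  0  0  0  0  0  0  0  0  0  0  0  0  0  0  0  0  0  0]
 [ 0  0  0  0  0  0  0  0  0  0  0  0  0  0  0  0  0  0  0  0  0  0]
 [ 0  0  0  0  0  0  0  0  0  0  1 16 11  2  0  0  0  0  0  0  0  0]
 [ 0  0  0  0  0  0  0  0  0  0 23 30 28 31 23  0  0  0  0  0  0  0]
 [ 0  0  0  0  0  0  0  0  0 13 26 26 22 23 30 19  0  0  0  0  0  0]
 [ 0  0  0  0  0  0  0  0  0 16 25 24 17 16 28 27  0  0  0  0  0  0]
 [ 0  0  0  0  0  0  0  0  0 18 28 26 22 20 26 17  0  0  0  0  0  0]
 [ 0  0  0  0  0  0  0  0  0  3 20 24 27 26 20  0  0  0  0  0  0  0]
 [ 0  0  0  0  0  0  0  0  0  0  0  3  7  2  0  0  0  0  0  0  0  0]
 [ 0  0  0  0  0  0  0  0  0  0  0
[... 1023 characters left out ...]
0  0  0]]
{"x":2.99, "y":2.47, "z":-0.63, "az":5.69}, {"x":3.22, "y":2.16, "z":-0.63, "az":5.69}, {"x":3.42, "y":1.83, "z":-0.63, "az":5.69}, {"x":3.58, "y":1.49, "z":-0.63, "az":5.69}, {"x":3.71, "y":1.12, "z":-0.63, "az":5.69}
{"x":3.81, "y":0.75, "z":-0.63, "az":5.69}, {"x":3.86, "y":0.37, "z":-0.63, "az":5.69}, {"x":3.88, "y":-0.02, "z":-0.63, "az":5.69}, {"x":3.86, "y":-0.40, "z":-0.63, "az":5.69}, {"x":3.80, "y":-0.78, "z":-0.63, "az":5.69}
{"x":3.70, "y":-1.16, "z":-0.63, "az":5.69}, {"x":3.57, "y":-1.52, "z":-0.63, "az":5.69}, {"x":3.40, "y":-1.86, "z":-0.63, "az":5.69}, {"x":3.20, "y":-2.19, "z":-0.63, "az":5.69}, 
{"x":2.45, "y":-2.20}, {"x":2.45, "y":-2.20}, {"x":2.45, "y":-2.20},
```

{"name": "send_rows", "arguments": {"targets": [{"x":3.0,"y":2.5,"z":-0.6,"az":5.7},{"x":3.2,"y":2.2,"z":-0.6,"az":5.7},{"x":3.4,"y":1.8,"z":-0.6,"az":5.7},{"x":3.6,"y":1.5,"z":-0.6,"az":5.7},{"x":3.7,"y":1.1,"z":-0.6,"az":5.7}]}}

```text
$.targets[0]: bad value
```

{"name": "send_rows", "arguments": {"targets": [{"x":3.8,"y":0.8,"z":-0.6,"az":5.7},{"x":3.9,"y":0.4,"z":-0.6,"az":5.7},{"x":3.9,"y":0.0,"z":-0.6,"az":5.7},{"x":3.9,"y":-0.4,"z":-0.6,"az":5.7},{"x":3.8,"y":-0.8,"z":-0.6,"az":5.7}]}}

```text
$.targets[0]: bad value
```

{"name": "send_rows", "arguments": {"targets": [{"x":3.7,"y":-1.2,"z":-0.6,"az":5.7},{"x":3.6,"y":-1.5,"z":-0.6,"az":5.7},{"x":3.4,"y":-1.9,"z":-0.6,"az":5.7},{"x":3.2,"y":-2.2,"z":-0.6,"az":5.7},{"gripper":-0.05}]}}

```text
$.targets[0]: bad value
```

{"name": "send_rows", "arguments": {"targets": [{"x":2.2,"y":-2.2,"gripper":-0.05},{"x":2.2,"y":-2.2},{"x":2.2,"y":-2.2},{},{}]}}

```text
$.targets[0]: bad value
```

Run:
```python
from h import *
s=arm.read_state();print({k:np.round(v,3).tolist() for k,v in s.items()}); print(R.from_quat(s["ee_rot"]).as_matrix().round(3))
rows([538,70,250],-96,3)
```

```text
{'clock': 1.0, 'joints': [1.545, 0.385, 0.008, -0.0, -1.194, -0.259], 'joint_vel': [-0.0, -0.0, -0.0, 0.001, 0.002, -0.0], 'joint_efforts': [0.0, -39.21, 18.862, 4.191, -0.0, -0.0], 'position': [175.553, 599.819, 231.325], 'ee_rot': [0.99, -0.142, -0.0, -0.0], 'contact_force': [0.8, 1.087, 0.639], 'wrist_torque': [-0.03, -0.03, 0.016], 'grasp_force': 0.0, 'gripper_width': 85.68}
[[ 0.96  -0.281  0.   ]
 [-0.281 -0.96   0.   ]
 [-0.    -0.    -1.   ]]
{"x":16.56, "y":13.56, "z":-0.62, "az":26.56}, {"x":20.87, "y":4.72, "z":-0.62, "az":26.56}, {"x":20.78, "y":-5.11, "z":-0.62, "az":26.56},
```

All keys are probably needed in each row.

{"name": "send_rows", "arguments": {"targets": [{"gripper":-1,"x":3.0,"y":2.5,"z":-0.6,"ax":0,"ay":0,"az":5.7},{"gripper":-1,"x":3.2,"y":2.2,"z":-0.6,"ax":0,"ay":0,"az":5.7},{"gripper":-1,"x":3.4,"y":1.8,"z":-0.6,"ax":0,"ay":0,"az":5.7},{"gripper":-1,"x":3.6,"y":1.5,"z":-0.6,"ax":0,"ay":0,"az":5.7},{"gripper":-1,"x":3.7,"y":1.1,"z":-0.6,"ax":0,"ay":0,"az":5.7}]}}

```text
clock: 1.42
position: [284.7, 437.4, 261.7]
ee_rot: [0.924, -0.383, 0.0, -0.0]
contact_force: [0.3, 0.3, -0.4]
gripper_width: 85.6
grasp_force: 0.0
```

{"name": "send_rows", "arguments": {"targets": [{"gripper":-1,"x":3.8,"y":0.8,"z":-0.6,"ax":0,"ay":0,"az":5.7},{"gripper":-1,"x":3.9,"y":0.4,"z":-0.6,"ax":0,"ay":0,"az":5.7},{"gripper":-1,"x":3.9,"y":0,"z":-0.6,"ax":0,"ay":0,"az":5.7},{"gripper":-1,"x":3.9,"y":-0.4,"z":-0.6,"ax":0,"ay":0,"az":5.7},{"gripper":-1,"x":3.8,"y":-0.8,"z":-0.6,"ax":0,"ay":0,"az":5.7}]}}

```text
clock: 1.83
position: [393.1, 275.1, 292.1]
ee_rot: [0.801, -0.599, 0.0, -0.0]
contact_force: [1.4, 0.6, 0.6]
gripper_width: 85.3
grasp_force: 0.0
```

{"name": "send_rows", "arguments": {"targets": [{"gripper":-0.05,"x":3.7,"y":-1.2,"z":-0.6,"ax":0,"ay":0,"az":5.7},{"gripper":-0.05,"x":3.6,"y":-1.5,"z":-0.6,"ax":0,"ay":0,"az":5.7},{"gripper":-0.05,"x":3.4,"y":-1.9,"z":-0.6,"ax":0,"ay":0,"az":5.7},{"gripper":-0.05,"x":3.2,"y":-2.2,"z":-0.6,"ax":0,"ay":0,"az":5.7},{"gripper":-0.05,"x":0,"y":0,"z":0,"ax":0,"ay":0,"az":0}]}}

```text
clock: 2.25
position: [482.9, 143.7, 316.6]
ee_rot: [-0.665, 0.747, -0.001, 0.001]
contact_force: [-0.2, 1.2, 0.5]
gripper_width: 44.8
grasp_force: 0.0
```

Run:
```python
from h import *
s=arm.read_state();print({k:np.round(v,3).tolist() for k,v in s.items() if k in("clock","joints","position","gripper_width")}); print(R.from_quat(s["ee_rot"]).as_matrix().round(3))
rows([538,70,270],-96,3)
```

```text
{'clock': 2.25, 'joints': [0.613, 0.123, -0.135, 0.002, -1.312, -0.73], 'position': [482.904, 143.75, 316.624], 'gripper_width': 44.826}
[[-0.116 -0.993  0.003]
 [-0.993  0.116 -0.   ]
 [ 0.    -0.003 -1.   ]]
{"x":2.23, "y":-2.11, "z":1.56, "ax":-0.05, "az":-0.23}, {"x":2.24, "y":-2.10, "z":1.56, "ax":-0.05, "az":-0.23}, {"x":2.24, "y":-2.09, "z":1.56, "ax":-0.05, "az":-0.23},
```

{"name": "send_rows", "arguments": {"targets": [{"gripper":-0.05,"x":2.2,"y":-2.1,"z":1.6,"ax":0,"ay":0,"az":-0.2},{"gripper":-0.05,"x":2.2,"y":-2.1,"z":1.6,"ax":0,"ay":0,"az":-0.2},{"gripper":-0.05,"x":2.2,"y":-2.1,"z":1.6,"ax":0,"ay":0,"az":-0.2},{"gripper":-0.05,"x":0,"y":0,"z":2.0,"ax":0,"ay":0,"az":0},{"gripper":-0.05,"x":0,"y":0,"z":1.0,"ax":0,"ay":0,"az":0}]}}

```text
clock: 2.67
position: [535.2, 74.6, 234.5]
ee_rot: [-0.671, 0.741, 0.001, -0.002]
contact_force: [-0.7, -0.2, -0.5]
gripper_width: 44.9
grasp_force: 0.0
```

Run:
```python
from h import *
s=arm.read_state();print(s["position"])
a=arm.get_image("side")[0];b=arm.get_image("top")[0]
a=cv2.resize(a[100:220,150:310],None,fx=2.5,fy=2.5,interpolation=2)[:,:400];b=cv2.resize(b[180:300,180:340],None,fx=2.5,fy=2.5,interpolation=2)
cv2.imwrite("pics/c1.png",np.hstack([a,b])[...,::-1])
m=s["position"]; print(proj("side",m),proj("top",m))
rows([538.3,70,201],-96,2)
```

```text
[535.21890605  74.62411149 234.53894749]
[[206.444606   151.87925808]] [[231.14016025 221.3652631 ]]
{"x":0.26, "y":-0.22, "z":1.71, "ax":0.13, "ay":-0.06, "az":0.24}, {"x":0.26, "y":-0.22, "z":1.71, "ax":0.13, "ay":-0.06, "az":0.24},
```

View pics/c1.png

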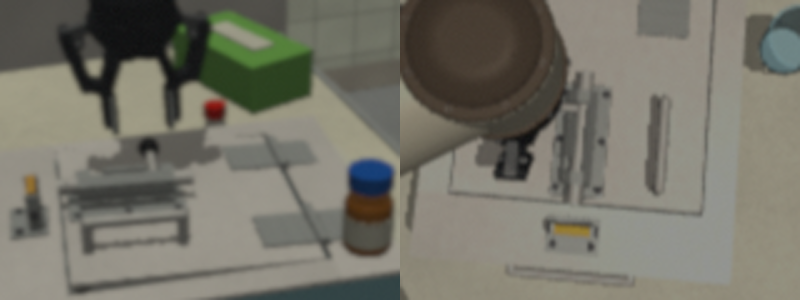

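The side view shows the fingers at crop (110,125) and (172,120), straddling the ball at (149,147) and sitting slightly too far towards -x. I'll go down with the correction.

{"name": "send_rows", "arguments": {"targets": [{"gripper":-0.05,"x":0.3,"y":-0.3,"z":1.7,"ax":0.1,"ay":-0.1,"az":0.2},{"gripper":-0.05,"x":0.3,"y":-0.3,"z":1.6,"ax":0.1,"ay":-0.1,"az":0.2},{"gripper":-0.05,"x":0,"y":0,"z":0,"ax":0,"ay":0,"az":0}]}}

```text
clock: 3.02
position: [539.9, 69.8, 202.8]
ee_rot: [-0.67, 0.742, 0.001, 0.001]
contact_force: [-0.1, 0.6, -0.4]
gripper_width: 44.8
grasp_force: 0.0
```

Run:
```python
from h import *
s=arm.read_state();print(s["position"],R.from_quat(s["ee_rot"]).as_matrix().round(3),s["contact_force"])
a=arm.get_image("side")[0]
a=cv2.resize(a[110:190,160:260],None,fx=6,fy=6,interpolation=2)
cv2.imwrite("pics/c2.png",a[...,::-1])
```

```text
[539.9207968   69.83264614 202.83428461] [[-0.102 -0.995  0.   ]
 [-0.995  0.102  0.002]
 [-0.002 -0.    -1.   ]] [-0.08677057  0.56671007 -0.38751489]
```

View pics/c2.png

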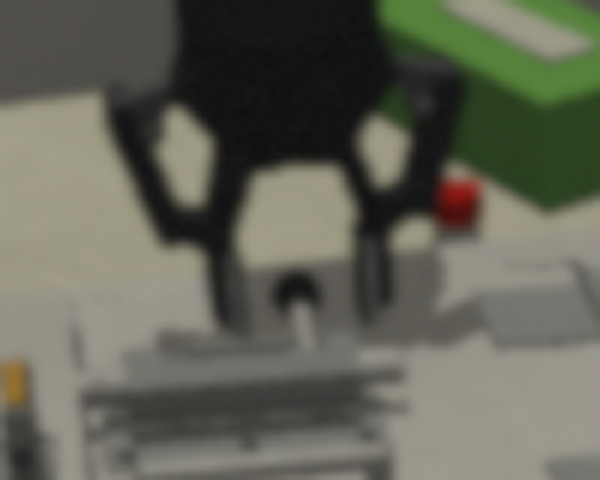

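The ball, at crop (296,290), lies between the pads, whose inner faces are at about 243 and 362. The tool is about 2 mm too far in +x. I'll shift it and close part way.

{"name": "send_rows", "arguments": {"targets": [{"gripper":0.3,"x":0,"y":0.2,"z":0.2,"ax":0,"ay":0,"az":0},{"gripper":0.4,"x":0,"y":0,"z":0,"ax":0,"ay":0,"az":0},{"gripper":0.4,"x":0,"y":0,"z":0,"ax":0,"ay":0,"az":0}]}}

```text
clock: 3.32
position: [539.6, 70.3, 203.7]
ee_rot: [-0.67, 0.742, -0.001, 0.004]
contact_force: [-0.0, 0.5, 0.3]
gripper_width: 25.7
grasp_force: 0.0
```

{"name": "send_rows", "arguments": {"targets": [{"gripper":0.45,"x":0,"y":0,"z":0,"ax":0,"ay":0,"az":0},{"gripper":0.45,"x":0,"y":0,"z":0,"ax":0,"ay":0,"az":0}]}}

```text
clock: 3.48
position: [539.5, 69.9, 203.0]
ee_rot: [-0.67, 0.743, -0.0, 0.003]
contact_force: [-0.6, 0.2, 0.3]
gripper_width: 23.4
grasp_force: 0.0
```

{"name": "send_rows", "arguments": {"targets": [{"gripper":0.49,"x":0,"y":0,"z":0,"ax":0,"ay":0,"az":0},{"gripper":0.49,"x":0,"y":0,"z":0,"ax":0,"ay":0,"az":0}]}}

```text
clock: 3.65
position: [539.2, 69.8, 202.5]
ee_rot: [-0.67, 0.743, -0.0, 0.002]
contact_force: [-2.1, 1.5, -0.2]
gripper_width: 22.1
grasp_force: 0.6
```

{"name": "send_rows", "arguments": {"targets": [{"gripper":0.49,"x":0,"y":0.1,"z":0,"ax":0,"ay":0,"az":0},{"gripper":0.49,"x":0,"y":0,"z":0,"ax":0,"ay":0,"az":0}]}}

```text
clock: 3.82
position: [538.3, 69.7, 202.3]
ee_rot: [-0.67, 0.743, -0.0, 0.003]
contact_force: [0.6, 0.7, 0.0]
gripper_width: 21.6
grasp_force: 0.0
```

{"name": "send_rows", "arguments": {"targets": [{"gripper":0.51,"x":0,"y":0,"z":0,"ax":0,"ay":0,"az":0},{"gripper":0.51,"x":0,"y":0,"z":0,"ax":0,"ay":0,"az":0}]}}

```text
clock: 3.98
position: [538.4, 69.7, 202.3]
ee_rot: [-0.67, 0.743, -0.0, 0.002]
contact_force: [0.4, -0.5, 0.3]
gripper_width: 21.0
grasp_force: 0.0
```

{"name": "send_rows", "arguments": {"targets": [{"gripper":0.55,"x":0,"y":0,"z":0,"ax":0,"ay":0,"az":0},{"gripper":0.6,"x":0,"y":0,"z":0,"ax":0,"ay":0,"az":0},{"gripper":0.6,"x":0,"y":0,"z":0,"ax":0,"ay":0,"az":0}]}}

```text
clock: 4.23
position: [538.2, 69.7, 202.3]
ee_rot: [-0.67, 0.743, -0.0, 0.002]
contact_force: [-1.5, 0.1, 0.9]
gripper_width: 17.9
grasp_force: 30.4
```

Run:
```python
from h import *
# arc increments: ball angle 15deg..90deg about axis; print tool dx (chest -y) and dz(down negative=up) cum in cm
L=44;th=np.radians(np.linspace(15,90,16))
x=(L*np.cos(th[0])-L*np.cos(th))/10;z=-(L*np.sin(th)-L*np.sin(th[0]))/10
print(np.round(np.diff(x),3),np.round(np.diff(z),3))
```

```text
[0.115 0.147 0.177 0.206 0.234 0.259 0.283 0.305 0.324 0.34  0.355 0.366
 0.375 0.381 0.383] [-0.366 -0.355 -0.34  -0.324 -0.305 -0.283 -0.259 -0.234 -0.206 -0.177
 -0.147 -0.115 -0.083 -0.05  -0.017]
```

{"name": "send_rows", "arguments": {"targets": [{"gripper":0.6,"x":0,"y":0,"z":0,"ax":0,"ay":0,"az":0},{"gripper":0.6,"x":0.1,"y":0,"z":-0.3,"ax":0,"ay":0,"az":0},{"gripper":0.6,"x":0.1,"y":0,"z":-0.3,"ax":0,"ay":0,"az":0}]}}

```text
clock: 4.48
position: [538.4, 68.2, 208.1]
ee_rot: [-0.67, 0.743, -0.0, 0.003]
contact_force: [2.1, 1.3, -3.4]
gripper_width: 17.7
grasp_force: 30.2
```

{"name": "send_rows", "arguments": {"targets": [{"gripper":0.6,"x":0.1,"y":0,"z":-0.25,"ax":0,"ay":0,"az":0},{"gripper":0.6,"x":0.15,"y":0,"z":-0.25,"ax":0,"ay":0,"az":0},{"gripper":0.6,"x":0.2,"y":0,"z":-0.3,"ax":0,"ay":0,"az":0},{"gripper":0.6,"x":0,"y":0,"z":0,"ax":0,"ay":0,"az":0}]}}

```text
clock: 4.82
position: [537.9, 62.9, 217.0]
ee_rot: [-0.67, 0.743, -0.001, 0.003]
contact_force: [1.2, 0.8, -1.2]
gripper_width: 17.8
grasp_force: 29.7
```

Run:
```python
from h import *
s=arm.read_state();print(s["position"],s["contact_force"],s["wrist_torque"])
print(arm.boxes_of("side","knob")[:1])
a=arm.get_image("side")[0]
a=cv2.resize(a[110:190,160:260],None,fx=6,fy=6,interpolation=2)
cv2.imwrite("pics/c3.png",a[...,::-1])
```

```text
[537.88755506  62.8521523  216.97028117] [ 1.24111637  0.77637989 -1.23337899] [ 0.09835895 -0.5607925   0.10825882]
[]
```

View pics/c3.png

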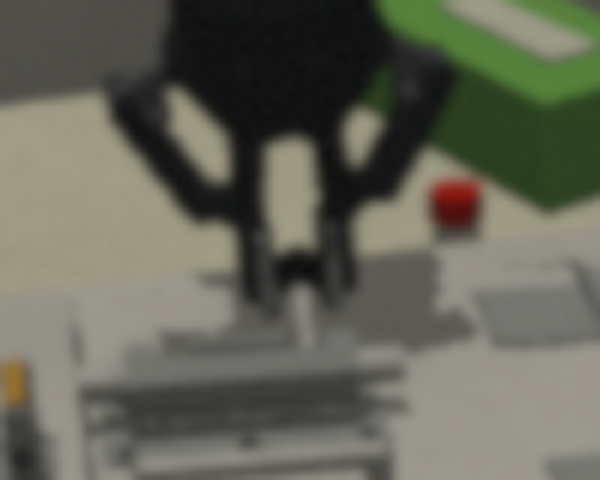

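The ball is gripped at (298,265) and has risen with the fingers. I'll continue along the arc.

{"name": "send_rows", "arguments": {"targets": [{"gripper":0.6,"x":0.23,"y":0,"z":-0.3,"ax":0,"ay":0,"az":0},{"gripper":0.6,"x":0.26,"y":0,"z":-0.28,"ax":0,"ay":0,"az":0},{"gripper":0.6,"x":0.28,"y":0,"z":-0.26,"ax":0,"ay":0,"az":0},{"gripper":0.6,"x":0.3,"y":0,"z":-0.23,"ax":0,"ay":0,"az":0},{"gripper":0.6,"x":0,"y":0,"z":0,"ax":0,"ay":0,"az":0}]}}

```text
clock: 5.33
position: [536.5, 52.0, 227.7]
ee_rot: [-0.669, 0.743, -0.0, 0.003]
contact_force: [2.1, 1.2, -2.7]
gripper_width: 17.4
grasp_force: 29.1
```

{"name": "send_rows", "arguments": {"targets": [{"gripper":0.6,"x":0.33,"y":0,"z":-0.21,"ax":0,"ay":0,"az":0},{"gripper":0.6,"x":0.34,"y":0,"z":-0.18,"ax":0,"ay":0,"az":0},{"gripper":0.6,"x":0.36,"y":0,"z":-0.15,"ax":0,"ay":0,"az":0},{"gripper":0.6,"x":0.36,"y":0,"z":-0.12,"ax":0,"ay":0,"az":0},{"gripper":0.6,"x":0,"y":0,"z":0,"ax":0,"ay":0,"az":0}]}}

```text
clock: 5.75
position: [534.9, 37.9, 233.9]
ee_rot: [-0.669, 0.743, -0.0, 0.002]
contact_force: [2.2, 1.2, -1.0]
gripper_width: 17.7
grasp_force: 26.8
```

{"name": "send_rows", "arguments": {"targets": [{"gripper":0.6,"x":0.37,"y":0,"z":-0.08,"ax":0,"ay":0,"az":0},{"gripper":0.6,"x":0.38,"y":0,"z":-0.05,"ax":0,"ay":0,"az":0},{"gripper":0.6,"x":0.3,"y":0,"z":-0.01,"ax":0,"ay":0,"az":0},{"gripper":0.6,"x":0,"y":0,"z":0,"ax":0,"ay":0,"az":0},{"gripper":0.6,"x":0,"y":0,"z":0,"ax":0,"ay":0,"az":0}]}}

```text
clock: 6.17
position: [533.5, 27.7, 235.0]
ee_rot: [-0.67, 0.743, -0.0, 0.002]
contact_force: [-0.4, 2.1, 1.4]
gripper_width: 17.2
grasp_force: 6.5
```

Run:
```python
from h import *
s=arm.read_state();print(s["position"],s["contact_force"],s["wrist_torque"],R.from_quat(s["ee_rot"]).as_matrix().round(3))
a=arm.get_image("side")[0];b=arm.get_image("top")[0]
a=cv2.resize(a[110:200,150:250],None,fx=4,fy=4,interpolation=2)
b=cv2.resize(b[200:290,200:300],None,fx=4,fy=4,interpolation=2)
cv2.imwrite("pics/c4.png",np.hstack([a,b])[...,::-1])
```

```text
[533.48269362  27.65188553 234.98743073] [-0.37036068  2.10457264  1.44241162] [ 0.1286194   0.12592453 -0.02208363] [[-0.104 -0.995  0.003]
 [-0.995  0.104  0.002]
 [-0.003 -0.003 -1.   ]]
```

View pics/c4.png

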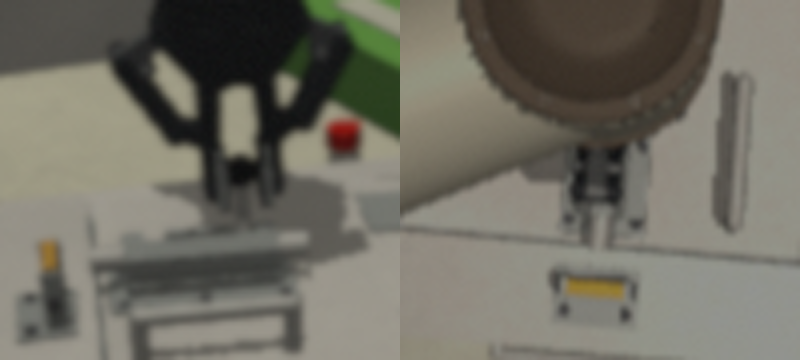

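The ball is at (240,170) between the pads and about 20 mm behind the tips, with the stem upright. The grip has relaxed to the commanded width, so I'll firm it up.

{"name": "send_rows", "arguments": {"targets": [{"gripper":0.8,"x":0,"y":0,"z":0,"ax":0,"ay":0,"az":0},{"gripper":0.8,"x":0,"y":0,"z":0,"ax":0,"ay":0,"az":0}]}}

```text
clock: 6.43
position: [533.6, 28.5, 234.8]
ee_rot: [-0.67, 0.743, 0.0, 0.002]
contact_force: [-1.3, 1.1, 1.7]
gripper_width: 12.8
grasp_force: 53.9
```

{"name": "send_rows", "arguments": {"targets": [{"gripper":0.8,"x":0,"y":0,"z":0,"ax":0,"ay":0,"az":0}]}}

```text
clock: 6.52
position: [533.6, 28.5, 234.8]
ee_rot: [-0.67, 0.743, 0.0, 0.002]
contact_force: [-2.0, 1.8, 2.0]
gripper_width: 12.8
grasp_force: 53.9
```

Run:
```python
from h import *
s=arm.read_state();print(s["position"],s["contact_force"],s["wrist_torque"],s["gripper_width"],s["grasp_force"])
a=arm.get_image("side")[0]
a=cv2.resize(a[125:185,180:240],None,fx=10,fy=10,interpolation=2)
cv2.imwrite("pics/c5.png",a[...,::-1])
```

```text
[533.61189087  28.5074409  234.79948761] [-1.97795441  1.80383614  2.01214504] [ 0.47875216  0.47952103 -0.01451753] 12.797633119811325 53.91393542289734
```

View pics/c5.png

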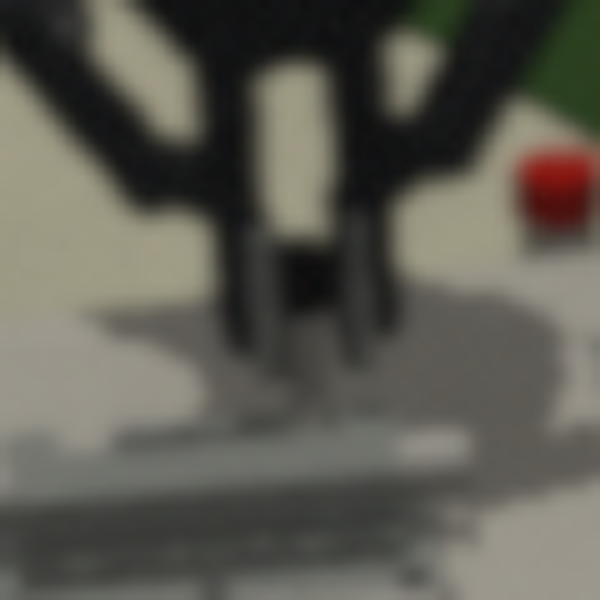

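The pads (at crop columns 260 and 352) hold the ball at (308,278) squarely; they are simply soft. Now I'll slide forward, stopping short of the plate.

{"name": "send_rows", "arguments": {"targets": [{"gripper":0.8,"x":0.05,"y":0.2,"z":0,"ax":0,"ay":0,"az":0},{"gripper":0.8,"x":0.05,"y":0.2,"z":-0.01,"ax":0,"ay":0,"az":0},{"gripper":0.8,"x":0,"y":0.1,"z":-0.01,"ax":0,"ay":0,"az":0},{"gripper":0.8,"x":0,"y":0,"z":0,"ax":0,"ay":0,"az":0}]}}

```text
clock: 6.9
position: [530.6, 28.2, 235.3]
ee_rot: [-0.67, 0.743, -0.001, 0.005]
contact_force: [4.7, 1.4, -2.1]
gripper_width: 12.9
grasp_force: 54.0
```

{"name": "send_rows", "arguments": {"targets": [{"gripper":0.8,"x":0,"y":0,"z":0,"ax":0,"ay":0,"az":0},{"gripper":0.8,"x":0,"y":0.1,"z":0,"ax":0,"ay":0,"az":0},{"gripper":0.8,"x":0,"y":0.1,"z":0,"ax":0,"ay":0,"az":0},{"gripper":0.8,"x":0,"y":0,"z":0,"ax":0,"ay":0,"az":0}]}}

```text
clock: 7.23
position: [530.2, 28.3, 235.4]
ee_rot: [-0.67, 0.743, -0.003, 0.006]
contact_force: [9.0, -1.0, -6.0]
gripper_width: 13.0
grasp_force: 54.3
```

Run:
```python
from h import *
b0=np.array([538.2,69.7,219.6]);u=np.array([-.1045,-.9945,0]);L=44
ax=b0+u*42.5-[0,0,11.4]
for d in(15,60,70,75,80,85,90,95,100):
    t=np.radians(d);P=ax-u*L*np.cos(t)+np.array([0,0,L*np.sin(t)]);print(d,P.round(1),proj("side",P).round(1))
im,_=arm.get_image("side");g=im[140:175,196:226].max(2);print(g[:, ::1][4:26])
```

```text
15 [538.2  69.7 219.6] [[208.7 158.3]]
60 [536.1  49.3 246.3] [[209.  151.8]]
70 [535.3  42.4 249.5] [[209.3 151.9]]
75 [534.9  38.8 250.7] [[209.5 152.1]]
80 [534.6  35.  251.5] [[209.7 152.5]]
85 [534.2  31.2 252. ] [[209.9 153.1]]
90 [533.8  27.4 252.2] [[210.1 153.7]]
95 [533.4  23.6 252. ] [[210.3 154.6]]
100 [533.   19.8 251.5] [[210.6 155.5]]
[[ 26  25  23  20  20  19  27  53  97 136 154 158 158 151 129  85  41  22
   19  21  26  44  78 110 132 140 144 148 152 156]
 [ 49  42  33  23  22  22  24  45  84 125 149 158 158 152 130  85  41  26
   25  21  33  65 103 135 150 154 154 155 156 157]
 [ 94  84  63  40  23  21  23  41  73 115 145 155 156 152 131  87  45  38
   36  31  42  79 120 146 155 156 156 156 157 158]
 [136 125  99  63  33  24  29  43  68 105 134 144 143 140 122  84  51  49
   47  36  45  83 123 148 155 156 155 157 158 158]
 [155 147 124  84  45  27  36  51  66  88 107 110 106 107  99  71  49  51
   48  39  43  78 118 145 154 156 156 157 158 159]
 [159 154 135  96  53  29  39  53  62  66  71  66  61  64  62  48  42  49
   48  38  41  74 114 144 155 156 158 158 159 159
[... 1302 characters left out ...]
 63  68  72  75  66  57
   63  71  81  88  91  92  93  93  92  92  92  93]
 [108 101  96  94  90  84  80  76  68  62  57  57  62  67  73  78  74  66
   67  75  84  90  92  92  93  92  92  92  93  93]
 [128 117 107  98  93  92  89  84  75  68  64  63  64  68  73  80  83  80
   81  85  90  91  92  92  92  92  92  92  92  93]
 [143 133 118 102  94  92  92  88  84  80  78  73  69  69  73  81  87  89
   90  91  91  92  92  92  93  92  92  92  92  92]
 [148 139 121 103  94  93  94  92  89  87  87  81  74  75  76  82  89  90
   89  89  90  91  91  92  93  92  92  92  92  92]
 [147 138 120 101  94  94  92  89  88  87  86  82  78  83  83  84  86  86
   84  86  89  92  95  94  94  93  92  93  92  92]]
```

{"name": "send_rows", "arguments": {"targets": [{"gripper":0.8,"x":0,"y":-0.2,"z":0,"ax":0,"ay":0,"az":0},{"gripper":0.8,"x":0,"y":-0.15,"z":0,"ax":0,"ay":0,"az":0},{"gripper":0.8,"x":0,"y":0,"z":0,"ax":0,"ay":0,"az":0},{"gripper":0.8,"x":0,"y":0,"z":0,"ax":0,"ay":0,"az":0}]}}

```text
clock: 7.62
position: [530.8, 27.9, 235.2]
ee_rot: [-0.67, 0.743, -0.0, 0.003]
contact_force: [2.7, 3.5, -0.6]
gripper_width: 12.9
grasp_force: 53.9
```

{"name": "send_rows", "arguments": {"targets": [{"gripper":0.8,"x":0.1,"y":-0.05,"z":0,"ax":0,"ay":0,"az":0},{"gripper":0.8,"x":0.1,"y":0,"z":0,"ax":0,"ay":0,"az":0},{"gripper":0.8,"x":0,"y":0,"z":0,"ax":0,"ay":0,"az":0}]}}

```text
clock: 7.87
position: [530.4, 25.8, 235.3]
ee_rot: [-0.67, 0.743, 0.0, 0.003]
contact_force: [1.8, 3.4, 1.6]
gripper_width: 12.8
grasp_force: 53.3
```

{"name": "send_rows", "arguments": {"targets": [{"gripper":0.8,"x":0.1,"y":0,"z":0,"ax":0,"ay":0,"az":0},{"gripper":0.8,"x":0.1,"y":0,"z":0,"ax":0,"ay":0,"az":0},{"gripper":0.8,"x":0,"y":0,"z":0,"ax":0,"ay":0,"az":0}]}}

```text
clock: 8.12
position: [530.1, 23.7, 235.3]
ee_rot: [-0.67, 0.743, 0.0, 0.003]
contact_force: [-1.0, 5.2, 3.5]
gripper_width: 12.6
grasp_force: 53.0
```

{"name": "send_rows", "arguments": {"targets": [{"gripper":0.8,"x":0,"y":0.15,"z":0,"ax":0,"ay":0,"az":0},{"gripper":0.8,"x":0,"y":0.15,"z":-0.01,"ax":0,"ay":0,"az":0},{"gripper":0.8,"x":0,"y":0.1,"z":-0.01,"ax":0,"ay":0,"az":0},{"gripper":0.8,"x":0,"y":0,"z":0,"ax":0,"ay":0,"az":0}]}}

```text
clock: 8.45
position: [529.0, 24.0, 235.5]
ee_rot: [-0.67, 0.743, -0.002, 0.005]
contact_force: [8.6, 1.9, -1.8]
gripper_width: 13.0
grasp_force: 53.7
```

```bash
cat >> h.py <<'E'
def cloud(d,r0,r1,c0,c1):
    m=arm.camera_model("side");T=np.array(m["cam_to_world"])
    v,u=np.mgrid[r0:r1,c0:c1];z=d[r0:r1,c0:c1];q=np.stack([(u-m["cx"])/m["fx"]*z,(v-m["cy"])/m["fy"]*z,z],-1)
    return q@T[:3,:3].T+T[:3,3]
E
python3 - <<'E'
from h import *
im,d=arm.get_image("side");np.savez("s1.npz",im=im,d=d)
P=cloud(d,147,170,205,214)
np.set_printoptions(linewidth=200,suppress=True)
print("row: y,z per col 206..213 ; gray")
for i in range(23):print(147+i," ".join(f"{p[1]:.0f}/{p[2]:.0f}" for p in P[i,1:]),im[147+i,206:214].max(1))
d0=np.load("side0.npz")["d"];P=cloud(d0,153,166,205,213)
for i in range(13):print(153+i," ".join(f"{p[0]:.0f}/{p[1]:.0f}/{p[2]:.0f}" for p in P[i]))
E
```

```text
row: y,z per col 206..213 ; gray
147 582/1 584/-0 581/0 577/2 581/-1 23/270 16/273 17/273 [145 156 157 152 131  88  49  41]
148 581/-2 576/-1 573/0 573/-0 565/3 26/267 13/273 16/270 [129 141 142 137 119  82  52  49]
149 43/258 38/260 37/260 36/260 37/259 27/263 12/271 14/269 [92 98 99 97 86 63 47 51]
150 34/260 33/260 35/258 35/258 34/258 30/260 14/267 11/268 [50 49 50 49 46 38 40 47]
151 34/257 32/258 32/257 31/257 32/257 33/256 14/265 12/265 [32 23 23 22 23 25 36 45]
152 32/256 30/256 27/257 30/256 29/255 30/255 12/264 9/265 [31 20 16 14 19 21 35 45]
153 15/262 27/255 29/254 28/254 29/253 28/253 16/259 12/261 [35 18 19 17 14 20 33 45]
154 14/260 28/253 28/252 27/252 28/251 31/249 16/257 11/259 [37 21 16 15 15 21 34 47]
155 15/257 28/250 27/250 27/250 26/250 29/248 19/253 14/255 [37 20 16 16 20 25 36 49]
156 13/256 30/247 28/247 28/247 27/247 32/244 23/248 13/253 [39 26 24 28 38 42 41 51]
157 13/253 29/245 28/245 32/242 31/242 148/181 24/245 15/250 [45 40 41 47 58 59 50 51]
158 14/250 32/241 30/241 30/241 29/241 133/186 24/243 11/249 [52 52 56 61 68 68 55 51]
159 16/247 35/237 31/23
[... 1469 characters left out ...]
7/59/226 539/56/227 541/58/225 544/61/223
159 529/66/221 530/63/223 533/62/223 534/59/223 537/59/223 539/57/224 541/57/223 544/59/222
160 540/127/187 530/63/220 532/61/220 534/59/221 536/59/221 539/59/220 541/59/220 543/57/221
161 539/122/186 530/65/216 532/62/218 534/57/219 535/55/220 537/53/221 540/55/219 543/59/217
162 538/116/187 540/114/187 532/61/215 534/61/215 535/53/218 537/50/220 539/51/219 554/111/186
163 536/111/187 539/112/185 541/108/188 544/110/186 534/49/218 536/47/219 539/49/217 553/107/185
164 535/105/187 537/105/187 540/105/186 542/103/187 533/44/218 535/43/218 537/45/217 540/46/216
165 533/97/189 536/99/187 538/97/188 541/100/185 532/44/216 534/41/217 537/41/217 539/42/216
```

The depth image shows the stem leaning about 13° short of upright. The ball, at y≈36, has slipped to the edge of the pads. I'll open a little and re-centre on it.

{"name": "send_rows", "arguments": {"targets": [{"gripper":0.8,"x":0,"y":-0.3,"z":0,"ax":0,"ay":0,"az":0},{"gripper":0.4,"x":0,"y":0,"z":0,"ax":0,"ay":0,"az":0},{"gripper":0.4,"x":-0.3,"y":0,"z":0,"ax":0,"ay":0,"az":0},{"gripper":0.4,"x":-0.5,"y":0,"z":0.1,"ax":0,"ay":0,"az":0},{"gripper":0.4,"x":-0.4,"y":0,"z":0.1,"ax":0,"ay":0,"az":0}]}}

```text
clock: 8.92
position: [530.0, 35.5, 232.8]
ee_rot: [-0.67, 0.743, 0.0, 0.002]
contact_force: [-0.2, 0.6, 0.0]
gripper_width: 25.6
grasp_force: 0.0
```

```bash
cat > ball.py <<'E'
from h import *
import sys
im,d=arm.get_image("side");s=arm.read_state()
print("tcp",s["position"].round(1) if hasattr(s["position"],"round") else s["position"],"w",s["gripper_width"],"F",np.round(s["contact_force"],1),"t",s["clock"])
c=[int(x) for x in sys.argv[1:]] or [147,170,203,216]
P=cloud(d,*c)
for i in range(len(P)):print(c[0]+i," ".join(f"{p[0]:.0f}/{p[1]:.0f}/{p[2]:.0f}" if p[1]<90 else "--" for p in P[i]))
E
python3 ball.py
```

```text
tcp [530.2  36.2 232.6] w 25.851308309962132 F [ 0.2  0.8 -1.4] t 8.9667
147 -- -- -- -- -- -- -- -- -- -- 544/42/260 542/20/270 544/21/270
148 -- -- -- -- -- 532/38/262 535/40/260 537/40/260 -- -- 545/43/257 542/23/267 545/23/266
149 -- -- -- 529/43/258 530/38/260 532/36/260 533/34/261 536/37/259 538/36/259 -- -- 543/25/263 545/23/264
150 -- -- 526/42/256 528/40/257 529/37/258 531/34/259 533/33/259 535/33/259 538/34/258 541/37/256 -- 543/28/260 544/21/262
151 -- -- 525/37/256 526/34/257 529/34/257 531/32/257 532/30/258 535/32/257 537/32/256 540/34/255 -- 543/27/258 544/24/259
152 -- -- 524/35/255 526/33/255 528/31/256 531/33/254 532/29/256 535/31/255 537/31/254 539/30/254 542/35/251 544/31/253 544/22/257
153 -- -- 525/38/251 525/31/254 528/31/253 530/30/253 532/31/253 534/30/253 537/30/252 539/30/252 542/36/249 544/31/250 544/23/254
154 -- -- 524/34/250 525/32/251 528/33/250 530/31/251 532/31/250 534/30/250 536/31/250 539/32/248 -- 544/32/248 543/21/253
155 -- -- -- 526/34/247 528/32/248 529/27/250 531/27/250 534/29/249 536/29/248 539/33/246 -- 543/33/245 543/21/250
156 -- -- -- -- 
[... 719 characters left out ...]
/226 534/27/226 -- -- -- --
165 -- -- -- -- -- 527/28/225 529/28/225 531/25/226 534/29/223 -- -- 542/34/219 543/29/221
166 516/32/222 519/33/222 520/30/223 523/32/221 525/30/222 527/27/223 529/27/223 531/28/222 533/27/222 -- 383/-701/623 540/25/221 542/25/221
167 516/30/221 518/30/221 520/30/220 523/32/219 525/31/219 527/28/220 529/27/220 531/27/220 533/26/220 548/85/187 540/36/214 538/17/224 541/20/221
168 516/35/216 519/39/213 519/23/221 521/21/222 523/22/221 525/20/222 527/20/221 529/19/221 532/20/221 533/16/222 536/18/221 538/20/219 540/18/220
169 514/21/221 516/21/221 518/19/221 520/21/220 522/18/221 525/22/218 526/18/220 529/20/219 531/17/220 533/18/219 535/16/219 537/15/220 540/18/217
```

The ball stayed put. Turning it inside the grip makes it slip, so I'll push it upright with shut fingers from its +y side and regrip after that.

{"name": "send_rows", "arguments": {"targets": [{"gripper":0.4,"x":0,"y":-0.35,"z":0,"ax":0,"ay":0,"az":0},{"gripper":0.4,"x":0,"y":0,"z":-2.0,"ax":0,"ay":0,"az":0},{"gripper":0.4,"x":0,"y":0,"z":-2.2,"ax":0,"ay":0,"az":0},{"gripper":1,"x":-1.4,"y":0,"z":0,"ax":0,"ay":0,"az":0},{"gripper":1,"x":-1.4,"y":0,"z":0,"ax":0,"ay":0,"az":0}]}}

```text
clock: 9.38
position: [537.5, 63.4, 276.8]
ee_rot: [-0.669, 0.743, -0.001, 0.004]
contact_force: [1.0, 0.4, -1.0]
gripper_width: 2.2
grasp_force: 0.0
```

{"name": "send_rows", "arguments": {"targets": [{"gripper":1,"x":0,"y":0,"z":0,"ax":0,"ay":0,"az":0},{"gripper":1,"x":0,"y":0,"z":0,"ax":0,"ay":0,"az":0}]}}

```text
clock: 9.55
position: [536.4, 63.8, 274.3]
ee_rot: [-0.67, 0.742, 0.0, 0.001]
contact_force: [0.2, 0.1, -0.1]
gripper_width: -0.0
grasp_force: 0.0
```

```bash
python3 ball.py 146 158 202 216
```

```text
tcp [536.4  63.4 274.3] w 0.26245615526853616 F [-0.1  0.4  0.3] t 9.6
146 -- -- -- -- -- -- -- -- -- -- -- -- -- --
147 -- -- -- -- -- -- -- -- -- -- -- -- -- --
148 -- -- -- -- -- -- 533/41/260 535/40/260 538/42/259 -- -- -- -- --
149 -- -- -- -- 528/39/259 530/40/258 532/36/260 534/36/260 536/37/259 538/36/259 -- -- -- --
150 -- -- -- 526/41/256 527/35/259 529/35/259 531/34/259 533/33/259 536/34/258 538/34/258 540/36/256 -- -- --
151 -- -- -- 524/35/257 527/35/257 529/33/257 531/33/257 533/33/256 535/31/257 537/33/256 540/33/255 -- -- --
152 -- -- -- 524/33/256 526/33/255 529/35/254 530/29/256 532/30/256 534/30/255 537/30/255 539/32/253 542/36/251 -- --
153 -- -- -- 383/-701/623 525/31/254 528/30/254 529/29/254 531/27/254 534/29/253 536/29/253 539/29/252 542/34/250 -- --
154 -- -- -- 524/36/249 526/32/251 527/30/251 529/29/252 531/27/252 534/30/250 536/31/250 539/30/249 -- -- --
155 -- -- -- -- 526/34/247 528/33/247 529/29/249 531/28/249 534/28/249 536/31/247 538/30/247 -- -- --
156 -- -- -- -- -- 527/32/246 530/33/245 531/30/246 534/31/245 537/34/243 -- -- -- --
157 -- -- -- -- -- -- 529/33/242 532/32/242 534/31/242 -- -- -- -- --
```

{"name": "send_rows", "arguments": {"targets": [{"gripper":1,"x":0,"y":0,"z":2.0,"ax":0,"ay":0,"az":0},{"gripper":1,"x":0,"y":0,"z":1.6,"ax":0,"ay":0,"az":0},{"gripper":1,"x":0.3,"y":0,"z":0,"ax":0,"ay":0,"az":0},{"gripper":1,"x":0.2,"y":0,"z":0,"ax":0,"ay":0,"az":0},{"gripper":1,"x":0.2,"y":0,"z":0,"ax":0,"ay":0,"az":0}]}}

```text
clock: 10.02
position: [536.6, 55.8, 239.9]
ee_rot: [-0.67, 0.743, -0.0, 0.003]
contact_force: [-0.3, 0.6, 0.6]
gripper_width: -0.2
grasp_force: 0.2
```

{"name": "send_rows", "arguments": {"targets": [{"gripper":1,"x":0.2,"y":0,"z":0,"ax":0,"ay":0,"az":0},{"gripper":1,"x":0.2,"y":0,"z":0,"ax":0,"ay":0,"az":0},{"gripper":1,"x":0.2,"y":0,"z":0,"ax":0,"ay":0,"az":0},{"gripper":1,"x":0,"y":0,"z":0,"ax":0,"ay":0,"az":0}]}}

```text
clock: 10.35
position: [535.9, 49.9, 240.0]
ee_rot: [-0.67, 0.743, -0.0, 0.003]
contact_force: [0.1, -0.0, 0.1]
gripper_width: -0.1
grasp_force: 0.0
```

```bash
python3 ball.py 148 170 204 214
```

```text
tcp [535.8  49.9 239.8] w 0.00718915306788839 F [-0.1 -0.8  0.1] t 10.4
148 524/43/261 526/42/261 529/46/259 530/39/262 533/40/260 535/40/260 536/37/262 539/38/260 541/39/260 545/44/257
149 524/43/258 526/44/258 528/41/258 530/40/259 532/40/258 533/32/262 537/38/258 538/36/259 541/37/258 544/43/255
150 524/46/255 526/43/255 529/44/255 528/29/262 530/27/262 532/28/261 534/27/262 536/26/262 539/29/260 544/41/253
151 524/45/253 526/44/253 525/27/260 528/28/260 529/24/262 531/25/260 533/24/261 536/24/260 538/23/260 544/41/251
152 523/42/251 523/30/257 525/27/258 526/24/259 528/22/260 531/24/259 533/22/259 535/21/259 537/23/258 539/22/258
153 -- 523/30/255 524/25/257 526/22/258 528/22/257 530/22/257 532/20/258 534/20/258 537/21/257 539/22/256
154 -- 522/28/253 524/24/255 526/24/255 528/23/255 530/20/256 532/19/256 535/22/254 536/20/255 539/22/253
155 -- 523/30/250 524/24/253 526/23/253 527/20/254 530/20/253 532/19/254 533/17/254 537/22/251 539/22/251
156 -- -- 524/26/249 525/22/251 527/20/251 529/20/251 531/18/251 533/17/252 536/21/249 --
157 -- -- -- 525/23/248 528/23/247 529/19/249 532/
[... 315 characters left out ...]
/26/233 529/25/234 531/25/233 534/25/233 -- --
163 -- -- -- -- 527/25/231 529/24/232 531/24/232 533/23/231 -- --
164 -- -- -- -- 527/27/228 529/24/229 531/22/230 534/26/227 -- --
165 -- -- -- -- 527/27/226 529/26/226 531/25/226 533/25/225 -- --
166 519/34/221 520/30/223 523/31/222 525/32/220 526/25/224 528/23/225 531/25/223 533/26/223 549/89/187 540/34/217
167 518/30/220 520/30/220 523/33/218 524/28/220 526/26/221 528/22/223 530/22/222 533/24/221 548/84/187 539/34/214
168 519/35/215 521/36/214 521/22/222 523/24/220 525/22/220 527/18/223 529/20/221 531/18/222 534/20/220 536/19/220
169 516/22/220 518/22/220 520/18/221 522/20/220 525/20/219 526/17/221 529/19/219 531/18/219 533/17/219 535/16/220
```

The stem is now vertical (y≈25 over its whole length) and the ball centre is at about (532.5, 27.5, 250). I'll regrip from above.

{"name": "send_rows", "arguments": {"targets": [{"gripper":1,"x":-0.3,"y":0,"z":0,"ax":0,"ay":0,"az":0},{"gripper":1,"x":0,"y":0,"z":-3.0,"ax":0,"ay":0,"az":0},{"gripper":0.3,"x":0,"y":0,"z":-1.5,"ax":0,"ay":0,"az":0},{"gripper":0.1,"x":1.3,"y":0.1,"z":0,"ax":0,"ay":0,"az":0},{"gripper":0.1,"x":1.2,"y":0,"z":0,"ax":0,"ay":0,"az":0}]}}

```text
clock: 10.82
position: [532.3, 28.3, 284.9]
ee_rot: [-0.67, 0.742, -0.0, 0.003]
contact_force: [-0.0, -0.3, -0.8]
gripper_width: 35.8
grasp_force: 0.0
```

{"name": "send_rows", "arguments": {"targets": [{"gripper":0.1,"x":0,"y":0,"z":0,"ax":0,"ay":0,"az":0},{"gripper":0.1,"x":0,"y":0,"z":2.5,"ax":0,"ay":0,"az":0},{"gripper":0.1,"x":0,"y":0,"z":2.5,"ax":0,"ay":0,"az":0},{"gripper":0.1,"x":0,"y":0,"z":0,"ax":0,"ay":0,"az":0}]}}

```text
clock: 11.15
position: [528.6, 27.5, 228.3]
ee_rot: [-0.669, 0.743, 0.003, -0.003]
contact_force: [-0.4, -0.3, -1.4]
gripper_width: 38.6
grasp_force: 0.0
```

```bash
python3 ball.py 149 165 199 219
```

```text
tcp [530.3  27.6 231.1] w 38.01786460852367 F [-0.1  0.4  0.6] t 11.2
149 510/28/268 -- -- -- -- -- -- -- -- -- 533/31/262 535/32/262 -- -- -- -- -- -- 549/22/263 549/14/267
150 509/22/268 -- -- -- -- -- -- -- 528/30/261 530/29/261 532/27/262 533/22/264 536/26/262 539/27/261 -- -- -- -- 549/22/261 549/13/265
151 508/18/268 -- -- -- -- -- -- 526/29/259 527/25/262 529/25/261 531/25/261 534/26/260 535/23/260 538/26/259 541/30/257 -- -- -- 549/23/258 549/15/262
152 508/19/265 -- -- -- -- -- 523/30/257 525/26/259 526/23/260 529/24/259 530/21/260 532/21/260 534/20/260 538/24/257 540/25/257 -- -- -- 549/25/255 549/14/260
153 508/20/262 -- -- -- -- -- 523/29/255 524/26/256 526/24/257 528/21/258 530/20/258 532/22/257 535/21/257 537/22/256 539/21/256 -- -- -- 549/26/252 548/13/258
154 508/21/259 -- -- -- -- -- 522/25/255 524/24/255 526/22/255 528/22/255 529/19/257 532/18/256 534/21/255 536/20/254 539/21/254 -- -- -- 549/26/250 548/13/256
155 507/18/258 510/20/257 -- -- -- -- -- 524/24/252 526/24/252 527/20/254 530/20/253 531/17/254 533/18/254 536/19/253 539/23/250 -- -- -- 549/28/246 548/15/25
[... 453 characters left out ...]
- -- -- -- -- -- -- 528/27/240 530/25/241 532/25/241 534/26/240 -- -- -- -- -- 549/31/235 548/14/243
160 507/21/245 508/18/246 -- -- -- -- -- -- -- 527/24/239 530/25/239 532/23/239 535/27/237 -- -- -- -- -- 550/34/230 548/16/240
161 506/17/244 508/19/243 -- -- -- -- -- -- -- 527/26/236 529/22/238 532/25/235 534/23/236 -- -- -- -- -- -- 547/14/238
162 506/19/241 508/16/242 -- -- -- -- -- -- -- 527/25/234 529/25/233 531/23/235 534/24/233 -- -- -- -- -- -- 548/19/233
163 506/20/238 508/18/239 -- -- -- -- -- -- -- 527/28/230 529/24/231 531/23/232 534/25/230 -- -- -- -- -- -- 548/18/231
164 505/14/239 507/18/236 -- -- -- -- -- -- -- 527/25/229 529/23/230 531/23/230 533/25/228 -- -- -- -- -- -- --
```

{"name": "send_rows", "arguments": {"targets": [{"gripper":0.45,"x":0,"y":-0.15,"z":0,"ax":0,"ay":0,"az":0},{"gripper":0.45,"x":0,"y":0,"z":0,"ax":0,"ay":0,"az":0},{"gripper":0.48,"x":0,"y":0,"z":0,"ax":0,"ay":0,"az":0},{"gripper":0.5,"x":0,"y":0,"z":0,"ax":0,"ay":0,"az":0}]}}

```text
clock: 11.53
position: [534.0, 28.4, 235.3]
ee_rot: [-0.67, 0.743, -0.0, 0.003]
contact_force: [-2.2, 0.1, 0.7]
gripper_width: 21.6
grasp_force: 0.9
```

{"name": "send_rows", "arguments": {"targets": [{"gripper":0.53,"x":0,"y":0,"z":0,"ax":0,"ay":0,"az":0},{"gripper":0.53,"x":0,"y":0,"z":0,"ax":0,"ay":0,"az":0}]}}

```text
clock: 11.7
position: [533.9, 28.3, 234.9]
ee_rot: [-0.67, 0.743, -0.0, 0.003]
contact_force: [-2.2, 0.8, 0.5]
gripper_width: 20.1
grasp_force: 0.9
```

{"name": "send_rows", "arguments": {"targets": [{"gripper":0.6,"x":0,"y":0,"z":0,"ax":0,"ay":0,"az":0},{"gripper":0.7,"x":0,"y":0,"z":0,"ax":0,"ay":0,"az":0},{"gripper":0.7,"x":0,"y":0,"z":0,"ax":0,"ay":0,"az":0}]}}

```text
clock: 11.95
position: [534.1, 28.3, 234.6]
ee_rot: [-0.67, 0.743, -0.0, 0.003]
contact_force: [-1.3, -0.0, 2.3]
gripper_width: 16.8
grasp_force: 58.5
```

{"name": "send_rows", "arguments": {"targets": [{"gripper":0.9,"x":0,"y":0.2,"z":0,"ax":0,"ay":0,"az":0},{"gripper":0.9,"x":0,"y":0.2,"z":-0.01,"ax":0,"ay":0,"az":0},{"gripper":0.9,"x":0,"y":0.2,"z":-0.01,"ax":0,"ay":0,"az":0},{"gripper":0.9,"x":0,"y":0,"z":0,"ax":0,"ay":0,"az":0}]}}

```text
clock: 12.28
position: [528.6, 29.1, 234.8]
ee_rot: [-0.67, 0.743, -0.001, 0.003]
contact_force: [1.9, -1.3, -0.2]
gripper_width: 16.6
grasp_force: 58.6
```

{"name": "send_rows", "arguments": {"targets": [{"gripper":0.9,"x":0,"y":0.25,"z":-0.01,"ax":0,"ay":0,"az":0},{"gripper":0.9,"x":0,"y":0.25,"z":-0.01,"ax":0,"ay":0,"az":0},{"gripper":0.9,"x":0,"y":0.2,"z":-0.01,"ax":0,"ay":0,"az":0},{"gripper":0.9,"x":0,"y":0,"z":0,"ax":0,"ay":0,"az":0}]}}

```text
clock: 12.62
position: [521.7, 29.4, 234.9]
ee_rot: [-0.67, 0.743, -0.001, 0.003]
contact_force: [2.8, -1.1, -0.2]
gripper_width: 16.5
grasp_force: 58.9
```

{"name": "send_rows", "arguments": {"targets": [{"gripper":0.9,"x":0,"y":0.04,"z":0.1,"ax":0.4,"ay":0,"az":0},{"gripper":0.9,"x":0,"y":0.04,"z":0.1,"ax":0.4,"ay":0,"az":0},{"gripper":0.9,"x":0,"y":0,"z":0,"ax":0,"ay":0,"az":0}]}}

```text
clock: 12.87
position: [520.1, 29.5, 233.1]
ee_rot: [-0.67, 0.743, -0.006, 0.007]
contact_force: [2.8, -1.7, 3.0]
gripper_width: 17.0
grasp_force: 59.0
```

{"name": "send_rows", "arguments": {"targets": [{"gripper":0.9,"x":0,"y":0.1,"z":0,"ax":0,"ay":0,"az":0},{"gripper":0.9,"x":0,"y":0.1,"z":0,"ax":0,"ay":0,"az":0},{"gripper":0.9,"x":0,"y":0,"z":0,"ax":0,"ay":0,"az":0}]}}

```text
clock: 13.12
position: [519.2, 29.9, 233.1]
ee_rot: [-0.67, 0.743, -0.006, 0.008]
contact_force: [5.0, -2.9, 1.2]
gripper_width: 16.6
grasp_force: 58.9
```

{"name": "send_rows", "arguments": {"targets": [{"gripper":0.9,"x":0.05,"y":0.01,"z":0.05,"ax":0.2,"ay":0,"az":0},{"gripper":0.9,"x":0,"y":0.01,"z":0.05,"ax":0.2,"ay":0,"az":0},{"gripper":0.9,"x":0,"y":0,"z":0,"ax":0,"ay":0,"az":0}]}}

```text
clock: 13.37
position: [518.6, 29.6, 232.2]
ee_rot: [-0.67, 0.743, -0.009, 0.01]
contact_force: [4.6, -2.5, 2.5]
gripper_width: 16.6
grasp_force: 59.1
```

{"name": "send_rows", "arguments": {"targets": [{"gripper":0.9,"x":0,"y":0.01,"z":0.05,"ax":0.2,"ay":0,"az":0},{"gripper":0.9,"x":0,"y":0.01,"z":0.05,"ax":0.2,"ay":0,"az":0},{"gripper":0.9,"x":0,"y":0,"z":0,"ax":0,"ay":0,"az":0}]}}

```text
clock: 13.62
position: [518.2, 29.6, 231.1]
ee_rot: [-0.67, 0.742, -0.011, 0.013]
contact_force: [4.7, -1.6, 3.3]
gripper_width: 16.5
grasp_force: 59.1
```

{"name": "send_rows", "arguments": {"targets": [{"gripper":0.9,"x":0,"y":0.02,"z":0.05,"ax":0.2,"ay":0,"az":0},{"gripper":0.9,"x":0,"y":0.02,"z":0.05,"ax":0.2,"ay":0,"az":0},{"gripper":0.9,"x":0,"y":0.02,"z":0,"ax":0,"ay":0,"az":0},{"gripper":0.9,"x":0,"y":0,"z":0,"ax":0,"ay":0,"az":0}]}}

```text
clock: 13.95
position: [517.9, 29.7, 230.3]
ee_rot: [-0.67, 0.742, -0.014, 0.015]
contact_force: [4.7, -1.6, 5.3]
gripper_width: 16.5
grasp_force: 59.3
```

{"name": "send_rows", "arguments": {"targets": [{"gripper":0.9,"x":0,"y":0.01,"z":0.05,"ax":0.2,"ay":0,"az":0},{"gripper":0.9,"x":0,"y":0.01,"z":0.05,"ax":0.2,"ay":0,"az":0},{"gripper":0.9,"x":0,"y":0,"z":0,"ax":0,"ay":0,"az":0}]}}

```text
clock: 14.2
position: [517.7, 29.7, 229.5]
ee_rot: [-0.67, 0.742, -0.016, 0.017]
contact_force: [3.4, -1.5, 6.1]
gripper_width: 16.8
grasp_force: 59.4
```

{"name": "send_rows", "arguments": {"targets": [{"gripper":0.9,"x":0,"y":0.1,"z":0,"ax":0,"ay":0,"az":0},{"gripper":0.9,"x":0,"y":0,"z":0,"ax":0,"ay":0,"az":0},{"gripper":0.9,"x":0,"y":0,"z":0,"ax":0,"ay":0,"az":0}]}}

```text
clock: 14.45
position: [516.7, 29.8, 229.5]
ee_rot: [-0.67, 0.742, -0.016, 0.017]
contact_force: [2.7, -1.0, 6.5]
gripper_width: 16.6
grasp_force: 59.4
```

{"name": "send_rows", "arguments": {"targets": [{"gripper":0.9,"x":0,"y":0.1,"z":0,"ax":0,"ay":0,"az":0},{"gripper":0.9,"x":0,"y":0,"z":0,"ax":0,"ay":0,"az":0},{"gripper":0.9,"x":0,"y":0,"z":0,"ax":0,"ay":0,"az":0}]}}

```text
clock: 14.7
position: [515.6, 29.9, 229.5]
ee_rot: [-0.67, 0.742, -0.016, 0.017]
contact_force: [2.6, -1.0, 6.3]
gripper_width: 16.4
grasp_force: 59.4
```

{"name": "send_rows", "arguments": {"targets": [{"gripper":0.9,"x":0,"y":0.1,"z":0,"ax":0,"ay":0,"az":0},{"gripper":0.9,"x":0,"y":0,"z":0,"ax":0,"ay":0,"az":0},{"gripper":0.9,"x":0,"y":0,"z":0,"ax":0,"ay":0,"az":0}]}}

```text
clock: 14.95
position: [515.0, 30.0, 229.5]
ee_rot: [-0.67, 0.742, -0.017, 0.018]
contact_force: [4.3, -1.5, 6.0]
gripper_width: 16.4
grasp_force: 59.4
```

{"name": "send_rows", "arguments": {"targets": [{"gripper":0.9,"x":0,"y":0.1,"z":0,"ax":0,"ay":0,"az":0},{"gripper":0.9,"x":0,"y":0,"z":0,"ax":0,"ay":0,"az":0},{"gripper":0.9,"x":0,"y":0,"z":0,"ax":0,"ay":0,"az":0}]}}

```text
clock: 15.2
position: [514.9, 30.2, 229.6]
ee_rot: [-0.67, 0.742, -0.017, 0.018]
contact_force: [6.4, -2.5, 5.1]
gripper_width: 16.5
grasp_force: 59.3
```

```bash
python3 ball.py 149 172 203 213;python3 - <<'E'
from h import *
im,d=arm.get_image("side");np.set_printoptions(linewidth=200)
print("nose/staple region x/z where y<60");P=cloud(d,164,186,150,182)
for i in range(22):print(164+i," ".join(f"{p[0]:.0f}/{p[2]:.0f}" for p in P[i]))
E
```

```text
tcp [514.8  30.1 229.6] w 16.461276150840874 F [ 6.5 -2.6  4.3] t 15.25
149 -- -- 523/24/267 525/22/268 525/16/271 527/14/271 530/15/270 533/20/267 535/21/266 --
150 -- -- 522/20/267 523/15/269 526/18/267 528/19/266 531/21/265 532/18/266 535/20/265 --
151 -- -- 521/20/265 523/19/265 526/19/264 528/19/264 530/21/263 533/22/261 535/22/261 --
152 -- -- 522/26/259 523/17/263 525/19/262 527/15/263 530/21/260 533/21/260 534/20/260 --
153 518/28/257 521/29/256 522/27/256 523/17/261 525/16/261 527/16/261 530/20/258 533/24/256 535/21/257 --
154 518/25/255 519/23/256 523/29/253 523/19/257 524/16/259 527/16/258 530/21/255 532/22/255 534/20/255 --
155 516/21/255 520/26/252 522/28/251 522/17/256 524/17/256 527/18/255 530/22/252 532/23/252 534/21/252 --
156 517/22/252 519/22/252 521/23/251 522/17/254 524/17/253 526/16/253 529/20/251 532/22/250 534/20/250 --
157 516/20/251 518/20/250 521/21/249 522/19/250 524/18/250 527/19/250 529/19/249 531/19/249 534/22/247 536/20/247
158 516/21/248 518/22/247 521/23/246 522/20/247 524/18/248 526/16/249 528/15/249 532/23/244 534/23/244 536/19/245
159 515/20/246 5
[... 6160 characters left out ...]
6/182 418/182 419/206 421/207 423/206 425/204 427/204 431/183 434/182 436/181 438/181 440/181 443/180 445/181 447/182 460/105 451/182 453/182 455/184 457/185 459/183 462/183 464/184
184 396/180 398/179 401/180 403/180 405/181 407/182 409/186 411/185 413/185 416/182 418/182 418/203 420/204 422/204 424/203 426/203 431/182 433/183 435/183 437/181 440/180 442/181 444/180 446/179 460/104 450/182 453/180 454/184 456/184 458/186 461/184 463/183
185 396/181 398/181 400/182 402/179 404/184 406/183 409/183 411/182 413/182 415/183 417/182 418/202 420/203 422/203 424/202 426/201 428/200 432/183 434/183 437/179 439/179 441/180 443/179 446/180 460/98 450/182 452/181 454/183 456/184 458/185 460/185 462/184
```

The rod is now touching the keeper plate with about 4 N, its axis about 24 mm above the rim. I'll feel downward with that light contact.

{"name": "send_rows", "arguments": {"targets": [{"gripper":0.9,"x":0.05,"y":0.01,"z":0.05,"ax":0.2,"ay":0,"az":0},{"gripper":0.9,"x":0,"y":0.01,"z":0.05,"ax":0.2,"ay":0,"az":0},{"gripper":0.9,"x":0,"y":0,"z":0,"ax":0,"ay":0,"az":0}]}}

```text
clock: 15.55
position: [514.9, 29.8, 229.4]
ee_rot: [-0.67, 0.742, -0.02, 0.021]
contact_force: [5.3, -2.2, 7.7]
gripper_width: 16.5
grasp_force: 59.6
```

{"name": "send_rows", "arguments": {"targets": [{"gripper":0.9,"x":0,"y":0.01,"z":0.05,"ax":0.2,"ay":0,"az":0},{"gripper":0.9,"x":0,"y":0.01,"z":0.05,"ax":0.2,"ay":0,"az":0},{"gripper":0.9,"x":0,"y":0,"z":0,"ax":0,"ay":0,"az":0}]}}

```text
clock: 15.8
position: [515.0, 29.8, 229.2]
ee_rot: [-0.67, 0.742, -0.023, 0.024]
contact_force: [4.9, -0.1, 10.0]
gripper_width: 16.8
grasp_force: 59.8
```

{"name": "send_rows", "arguments": {"targets": [{"gripper":0.9,"x":0,"y":0,"z":-0.05,"ax":-0.2,"ay":0,"az":0},{"gripper":0.9,"x":0,"y":0,"z":-0.05,"ax":-0.2,"ay":0,"az":0},{"gripper":0.9,"x":0,"y":0,"z":-0.03,"ax":-0.2,"ay":0,"az":0},{"gripper":0.9,"x":0,"y":0,"z":0,"ax":0,"ay":0,"az":0}]}}

```text
clock: 16.13
position: [514.9, 29.9, 229.4]
ee_rot: [-0.67, 0.742, -0.019, 0.02]
contact_force: [6.3, -1.5, 6.5]
gripper_width: 16.6
grasp_force: 59.4
```

{"name": "send_rows", "arguments": {"targets": [{"gripper":0.9,"x":0,"y":0.05,"z":0,"ax":0,"ay":0,"az":0},{"gripper":0.9,"x":0,"y":0,"z":0,"ax":0,"ay":0,"az":0},{"gripper":0.9,"x":0,"y":0,"z":0,"ax":0,"ay":0,"az":0}]}}

```text
clock: 16.38
position: [514.8, 30.0, 229.4]
ee_rot: [-0.67, 0.742, -0.019, 0.021]
contact_force: [8.6, -1.9, 5.7]
gripper_width: 16.4
grasp_force: 59.4
```

{"name": "send_rows", "arguments": {"targets": [{"gripper":0.9,"x":0,"y":-0.25,"z":0,"ax":0,"ay":0,"az":0},{"gripper":0.9,"x":0,"y":-0.1,"z":0,"ax":0,"ay":0,"az":0},{"gripper":0.9,"x":0,"y":0.03,"z":0.07,"ax":0.2,"ay":0,"az":0},{"gripper":0.9,"x":0,"y":0,"z":0,"ax":0,"ay":0,"az":0}]}}

```text
clock: 16.72
position: [515.1, 29.4, 228.4]
ee_rot: [-0.67, 0.742, -0.018, 0.019]
contact_force: [-0.1, -1.2, 9.6]
gripper_width: 16.5
grasp_force: 59.8
```

{"name": "send_rows", "arguments": {"targets": [{"gripper":0.9,"x":0,"y":0.15,"z":0,"ax":0,"ay":0,"az":0},{"gripper":0.9,"x":0,"y":0.1,"z":0,"ax":0,"ay":0,"az":0},{"gripper":0.9,"x":0,"y":0,"z":0,"ax":0,"ay":0,"az":0}]}}

```text
clock: 16.97
position: [514.8, 29.9, 228.6]
ee_rot: [-0.67, 0.742, -0.02, 0.021]
contact_force: [7.1, -0.7, 5.7]
gripper_width: 16.8
grasp_force: 59.4
```

{"name": "send_rows", "arguments": {"targets": [{"gripper":0.9,"x":0,"y":-0.25,"z":0,"ax":0,"ay":0,"az":0},{"gripper":0.9,"x":0,"y":0.03,"z":0.1,"ax":0.4,"ay":0,"az":0},{"gripper":0.9,"x":0,"y":0,"z":0,"ax":0,"ay":0,"az":0},{"gripper":0.9,"x":0,"y":0.2,"z":0,"ax":0,"ay":0,"az":0},{"gripper":0.9,"x":0,"y":0,"z":0,"ax":0,"ay":0,"az":0}]}}

```text
clock: 17.38
position: [514.7, 29.8, 228.0]
ee_rot: [-0.67, 0.742, -0.022, 0.023]
contact_force: [4.5, -0.3, 8.5]
gripper_width: 17.0
grasp_force: 59.5
```

{"name": "send_rows", "arguments": {"targets": [{"gripper":0.9,"x":0,"y":-0.22,"z":0,"ax":0,"ay":0,"az":0},{"gripper":0.9,"x":0,"y":0.03,"z":0.1,"ax":0.4,"ay":0,"az":0},{"gripper":0.9,"x":0,"y":0,"z":0,"ax":0,"ay":0,"az":0},{"gripper":0.9,"x":0,"y":0.2,"z":0,"ax":0,"ay":0,"az":0},{"gripper":0.9,"x":0,"y":0,"z":0,"ax":0,"ay":0,"az":0}]}}

```text
clock: 17.8
position: [514.7, 29.8, 227.3]
ee_rot: [-0.67, 0.742, -0.025, 0.026]
contact_force: [4.6, -1.7, 11.4]
gripper_width: 16.6
grasp_force: 59.7
```

{"name": "send_rows", "arguments": {"targets": [{"gripper":0.9,"x":0,"y":-0.22,"z":0,"ax":0,"ay":0,"az":0},{"gripper":0.9,"x":0,"y":0.03,"z":0.1,"ax":0.4,"ay":0,"az":0},{"gripper":0.9,"x":0,"y":0,"z":0,"ax":0,"ay":0,"az":0},{"gripper":0.9,"x":0,"y":0.23,"z":0,"ax":0,"ay":0,"az":0},{"gripper":0.9,"x":0,"y":0,"z":0,"ax":0,"ay":0,"az":0}]}}

```text
clock: 18.22
position: [514.6, 29.9, 226.6]
ee_rot: [-0.67, 0.742, -0.028, 0.028]
contact_force: [3.7, -2.2, 11.2]
gripper_width: 16.4
grasp_force: 59.8
```

{"name": "send_rows", "arguments": {"targets": [{"gripper":0.9,"x":0,"y":-0.22,"z":0,"ax":0,"ay":0,"az":0},{"gripper":0.9,"x":0,"y":0.03,"z":0.1,"ax":0.4,"ay":0,"az":0},{"gripper":0.9,"x":0,"y":0,"z":0,"ax":0,"ay":0,"az":0},{"gripper":0.9,"x":0,"y":0.23,"z":0,"ax":0,"ay":0,"az":0},{"gripper":0.9,"x":0,"y":0,"z":0,"ax":0,"ay":0,"az":0}]}}

```text
clock: 18.63
position: [514.5, 30.0, 225.9]
ee_rot: [-0.669, 0.742, -0.031, 0.031]
contact_force: [3.7, -0.6, 13.6]
gripper_width: 16.7
grasp_force: 59.9
```

Run:
```python
from h import *
im,d=arm.get_image("side");s=arm.read_state();print(s["position"],s["contact_force"],R.from_quat(s["ee_rot"]).as_matrix()[:,2])
P=cloud(d,168,190,158,176)
for i in range(22):print(168+i," ".join(f"{p[0]:.0f}/{p[1]:.0f}/{p[2]:.0f}" for p in P[i]))
```

```text
[514.57277781  30.00836067 225.92045325] [ 3.26844443 -1.3454236  12.22541275] [ 0.08694189 -0.00391716 -0.99620568]
168 423/138/181 426/139/180 428/135/181 430/137/180 433/135/181 435/132/182 437/132/181 440/132/180 442/132/180 444/128/182 447/130/180 449/128/181 451/129/180 454/126/181 456/126/181 463/178/152 461/131/177 464/131/176
169 422/130/182 425/134/179 427/132/180 429/129/181 432/131/180 434/127/181 436/126/181 439/129/179 441/128/180 443/123/182 446/125/180 448/123/180 451/123/180 453/124/179 455/120/181 463/179/148 461/127/176 463/124/177
170 422/124/183 421/56/218 423/49/222 425/53/219 427/51/220 429/47/221 431/52/218 438/123/180 441/122/180 443/122/179 445/121/179 447/119/180 450/117/181 452/118/180 454/117/180 462/179/146 460/123/175 462/119/177
171 421/124/180 424/121/181 422/46/221 424/46/221 426/45/221 428/43/221 431/54/215 437/117/180 440/117/180 442/115/181 444/115/180 447/113/181 449/110/182 451/111/181 454/113/179 462/180/142 459/117/176 461/116/176
172 421/119/180 423/117/180 422/45/219 424/44/219 426/38/222 428/39/221 431/53/213 437/112/181 439/109/182 441/109
[... 2861 characters left out ...]
42/182 434/42/181 436/40/182 438/44/179 441/44/179 443/42/179 445/39/181 447/39/180 451/65/165
187 412/44/182 414/46/181 416/43/182 417/18/196 419/16/197 421/15/197 423/15/197 425/15/197 428/16/195 431/34/184 433/35/183 435/35/183 438/38/181 440/40/179 442/34/182 444/35/181 446/36/180 451/60/165
188 411/37/184 413/40/182 416/40/182 417/16/195 419/19/193 421/18/193 423/17/193 425/17/193 427/17/192 430/31/184 433/32/183 435/29/184 437/36/179 439/33/180 441/34/179 444/33/179 446/31/180 450/55/165
189 411/38/181 413/34/183 415/34/182 417/33/183 418/17/191 421/20/190 423/17/191 425/18/190 427/17/190 430/30/181 432/26/183 434/25/184 436/31/180 438/28/181 440/26/182 443/28/180 445/26/181 461/179/87
```

{"name": "send_rows", "arguments": {"targets": [{"gripper":0.9,"x":0,"y":0.1,"z":0,"ax":0,"ay":0,"az":0},{"gripper":0.9,"x":0,"y":0,"z":0,"ax":0,"ay":0,"az":0},{"gripper":0.9,"x":0,"y":0,"z":0,"ax":0,"ay":0,"az":0}]}}

```text
clock: 18.93
position: [514.5, 30.2, 225.9]
ee_rot: [-0.669, 0.742, -0.031, 0.032]
contact_force: [4.9, -1.3, 11.3]
gripper_width: 16.4
grasp_force: 59.7
```

{"name": "send_rows", "arguments": {"targets": [{"gripper":0.9,"x":0,"y":0.08,"z":0,"ax":0,"ay":0,"az":0},{"gripper":0.9,"x":0,"y":0,"z":0,"ax":0,"ay":0,"az":0},{"gripper":0.9,"x":0,"y":0,"z":0,"ax":0,"ay":0,"az":0}]}}

```text
clock: 19.18
position: [514.4, 30.3, 225.9]
ee_rot: [-0.669, 0.741, -0.032, 0.032]
contact_force: [8.5, -3.0, 9.8]
gripper_width: 16.6
grasp_force: 59.7
```

{"name": "send_rows", "arguments": {"targets": [{"gripper":0.9,"x":0.05,"y":-0.3,"z":0,"ax":0,"ay":0,"az":0},{"gripper":0.9,"x":0,"y":0.02,"z":0.1,"ax":0.4,"ay":0,"az":0},{"gripper":0.9,"x":0,"y":0,"z":0,"ax":0,"ay":0,"az":0},{"gripper":0.9,"x":0,"y":0.25,"z":0,"ax":0,"ay":0,"az":0},{"gripper":0.9,"x":0,"y":0,"z":0,"ax":0,"ay":0,"az":0}]}}

```text
clock: 19.6
position: [514.2, 29.9, 225.2]
ee_rot: [-0.669, 0.741, -0.034, 0.035]
contact_force: [6.1, -1.5, 11.7]
gripper_width: 16.5
grasp_force: 59.8
```

{"name": "send_rows", "arguments": {"targets": [{"gripper":0.9,"x":0,"y":-0.22,"z":0,"ax":0,"ay":0,"az":0},{"gripper":0.9,"x":0,"y":0.02,"z":0.1,"ax":0.4,"ay":0,"az":0},{"gripper":0.9,"x":0,"y":0,"z":0,"ax":0,"ay":0,"az":0},{"gripper":0.9,"x":0,"y":0.25,"z":0,"ax":0,"ay":0,"az":0},{"gripper":0.9,"x":0,"y":0,"z":0,"ax":0,"ay":0,"az":0}]}}

```text
clock: 20.02
position: [514.1, 30.0, 224.3]
ee_rot: [-0.669, 0.741, -0.037, 0.037]
contact_force: [6.7, -2.3, 11.1]
gripper_width: 16.4
grasp_force: 59.8
```

{"name": "send_rows", "arguments": {"targets": [{"gripper":0.9,"x":0,"y":-0.25,"z":0,"ax":0,"ay":0,"az":0},{"gripper":0.9,"x":0,"y":0.02,"z":0.1,"ax":0.4,"ay":0,"az":0},{"gripper":0.9,"x":0,"y":0,"z":0,"ax":0,"ay":0,"az":0},{"gripper":0.9,"x":0,"y":0.25,"z":0,"ax":0,"ay":0,"az":0},{"gripper":0.9,"x":0,"y":0,"z":0,"ax":0,"ay":0,"az":0}]}}

```text
clock: 20.43
position: [514.1, 30.1, 223.7]
ee_rot: [-0.669, 0.741, -0.039, 0.04]
contact_force: [6.4, -1.9, 13.6]
gripper_width: 16.2
grasp_force: 59.9
```

Run:
```python
from h import *
s=arm.read_state();print(s["position"],s["contact_force"])
im,d=arm.get_image("top");np.savez("t1.npz",im=im,d=d)
m=arm.camera_model("top");T=np.array(m["cam_to_world"])
v,u=np.mgrid[255:285,238:262];z=d[255:285,238:262];q=np.stack([(u-m["cx"])/m["fx"]*z,(v-m["cy"])/m["fy"]*z,z],-1)@T[:3,:3].T+T[:3,3]
for i in range(30):print(255+i," ".join(f"{p[2]:.0f}" for p in q[i]),q[i,11,0].round(0),q[i,0,1].round(0),q[i,-1,1].round(0))
d=arm.get_image("side")[1];P=cloud(d,176,190,164,176)
for i in range(14):print(176+i," ".join(f"{p[0]:.0f}/{p[1]:.0f}/{p[2]:.0f}" for p in P[i]))
```

```text
[514.06342035  30.06447381 223.6934915 ] [ 6.42805642 -1.85754016 13.6241212 ]
255 580 579 580 582 580 580 580 581 579 579 579 581 579 580 580 580 580 580 580 579 579 580 578 578 461.0 41.0 12.0
256 579 580 580 580 580 580 579 580 579 580 580 579 580 581 580 580 581 579 580 579 579 581 580 577 460.0 41.0 12.0
257 580 580 580 580 579 579 580 579 579 580 577 580 580 579 579 579 579 579 579 580 579 579 578 576 458.0 41.0 12.0
258 579 580 580 580 579 578 580 580 581 579 581 579 579 581 581 580 581 578 579 579 579 577 579 577 457.0 41.0 12.0
259 578 579 580 579 578 580 581 580 581 579 580 578 579 579 580 579 579 580 579 577 577 577 576 576 456.0 41.0 12.0
260 579 579 580 582 580 579 580 577 579 578 580 580 579 578 579 580 579 580 577 578 578 577 575 577 455.0 41.0 12.0
261 578 579 580 580 577 580 579 578 578 579 580 578 580 577 579 578 577 577 577 576 577 576 575 575 454.0 41.0 12.0
262 578 576 577 578 578 579 577 578 580 577 578 578 578 578 577 578 577 578 576 577 573 574 573 574 452.0 41.0 12.0
263 577 577 580 577 577 578 578 577 579 579 579 578 577 577 577 576 578 575 574 575 574 574 5
[... 3668 characters left out ...]
/30/191 449/31/190
185 424/12/204 426/11/204 428/20/198 431/30/192 434/32/190 436/33/189 439/47/180 441/47/180 443/45/180 445/41/182 460/182/98 452/67/166
186 424/14/200 426/14/199 428/15/199 432/40/183 434/41/182 436/39/183 438/41/181 440/41/181 443/41/180 445/39/181 447/41/179 451/65/165
187 423/15/197 426/17/195 428/17/195 383/-701/623 433/37/182 436/39/181 438/37/181 440/37/181 442/35/181 444/36/180 446/35/180 451/59/165
188 423/19/192 425/17/193 427/17/192 430/33/182 433/32/183 435/31/183 437/32/181 439/33/181 441/34/179 443/30/181 445/28/182 450/54/166
189 423/19/190 425/17/190 427/15/191 430/29/182 432/29/181 434/27/182 436/29/181 438/27/182 441/27/181 443/27/181 445/25/181 461/182/85
```

Everything from about 24 mm down to 15 mm above the rim is blocked, so the opening must be higher. I'll unload and come up.

{"name": "send_rows", "arguments": {"targets": [{"gripper":0.9,"x":0,"y":-0.35,"z":0,"ax":0,"ay":0,"az":0},{"gripper":0.9,"x":0,"y":-0.04,"z":-0.2,"ax":-0.8,"ay":0,"az":0},{"gripper":0.9,"x":0,"y":-0.04,"z":-0.2,"ax":-0.8,"ay":0,"az":0},{"gripper":0.9,"x":0,"y":-0.04,"z":-0.2,"ax":-0.8,"ay":0,"az":0},{"gripper":0.9,"x":0,"y":-0.04,"z":-0.1,"ax":-0.4,"ay":0,"az":0}]}}

```text
clock: 20.95
position: [516.2, 29.3, 228.8]
ee_rot: [-0.67, 0.742, -0.019, 0.02]
contact_force: [2.8, 0.1, 6.3]
gripper_width: 16.9
grasp_force: 59.4
```

{"name": "send_rows", "arguments": {"targets": [{"gripper":0.9,"x":0,"y":-0.02,"z":-0.1,"ax":-0.4,"ay":0,"az":0},{"gripper":0.9,"x":0,"y":0,"z":0,"ax":0,"ay":0,"az":0},{"gripper":0.9,"x":0,"y":0,"z":0,"ax":0,"ay":0,"az":0}]}}

```text
clock: 21.2
position: [516.2, 29.2, 229.2]
ee_rot: [-0.67, 0.742, -0.016, 0.018]
contact_force: [4.5, -0.1, 6.7]
gripper_width: 16.7
grasp_force: 59.4
```

{"name": "send_rows", "arguments": {"targets": [{"gripper":0.9,"x":0,"y":-0.25,"z":0,"ax":0,"ay":0,"az":0},{"gripper":0.9,"x":0,"y":-0.03,"z":-0.1,"ax":-0.3,"ay":0,"az":0},{"gripper":0.9,"x":0,"y":0,"z":0,"ax":0,"ay":0,"az":0},{"gripper":0.9,"x":0,"y":0.25,"z":0,"ax":0,"ay":0,"az":0},{"gripper":0.9,"x":0,"y":0,"z":0,"ax":0,"ay":0,"az":0}]}}

```text
clock: 21.62
position: [515.4, 29.1, 229.8]
ee_rot: [-0.67, 0.742, -0.014, 0.015]
contact_force: [1.3, 0.4, 6.8]
gripper_width: 16.6
grasp_force: 59.4
```

{"name": "send_rows", "arguments": {"targets": [{"gripper":0.9,"x":0,"y":0.1,"z":0,"ax":0,"ay":0,"az":0},{"gripper":0.9,"x":0,"y":0,"z":0,"ax":0,"ay":0,"az":0},{"gripper":0.9,"x":0,"y":0,"z":0,"ax":0,"ay":0,"az":0}]}}

```text
clock: 21.87
position: [514.9, 29.2, 229.8]
ee_rot: [-0.67, 0.742, -0.014, 0.016]
contact_force: [4.5, -1.0, 6.1]
gripper_width: 16.4
grasp_force: 59.3
```

Contact again at x≈514.9. I'll keep probing upward.

{"name": "send_rows", "arguments": {"targets": [{"gripper":0.9,"x":0,"y":-0.25,"z":0,"ax":0,"ay":0,"az":0},{"gripper":0.9,"x":0,"y":-0.03,"z":-0.08,"ax":-0.3,"ay":0,"az":0},{"gripper":0.9,"x":0,"y":0,"z":0,"ax":0,"ay":0,"az":0},{"gripper":0.9,"x":0,"y":0.3,"z":0,"ax":0,"ay":0,"az":0},{"gripper":0.9,"x":0,"y":0,"z":0,"ax":0,"ay":0,"az":0}]}}

```text
clock: 22.28
position: [514.3, 29.2, 230.5]
ee_rot: [-0.67, 0.742, -0.012, 0.014]
contact_force: [1.9, -0.5, 6.7]
gripper_width: 16.5
grasp_force: 59.5
```

{"name": "send_rows", "arguments": {"targets": [{"gripper":0.9,"x":0,"y":-0.25,"z":0,"ax":0,"ay":0,"az":0},{"gripper":0.9,"x":0,"y":-0.03,"z":-0.08,"ax":-0.3,"ay":0,"az":0},{"gripper":0.9,"x":0,"y":0,"z":0,"ax":0,"ay":0,"az":0},{"gripper":0.9,"x":0,"y":0.3,"z":0,"ax":0,"ay":0,"az":0},{"gripper":0.9,"x":0,"y":0,"z":0,"ax":0,"ay":0,"az":0}]}}

```text
clock: 22.7
position: [513.4, 29.2, 230.9]
ee_rot: [-0.67, 0.743, -0.009, 0.011]
contact_force: [1.5, -0.1, 6.1]
gripper_width: 16.6
grasp_force: 59.4
```

The rod has gone past the contact point with low force, so it's in the opening. I'll advance gently.

{"name": "send_rows", "arguments": {"targets": [{"gripper":0.9,"x":0,"y":0.1,"z":0,"ax":0,"ay":0,"az":0},{"gripper":0.9,"x":0,"y":0.1,"z":0,"ax":0,"ay":0,"az":0},{"gripper":0.9,"x":0,"y":0,"z":0,"ax":0,"ay":0,"az":0}]}}

```text
clock: 22.95
position: [512.1, 29.4, 230.9]
ee_rot: [-0.67, 0.743, -0.01, 0.012]
contact_force: [3.4, 0.4, 5.0]
gripper_width: 16.7
grasp_force: 59.4
```

{"name": "send_rows", "arguments": {"targets": [{"gripper":0.9,"x":0,"y":0.1,"z":0,"ax":0,"ay":0,"az":0},{"gripper":0.9,"x":0,"y":0.1,"z":0,"ax":0,"ay":0,"az":0},{"gripper":0.9,"x":0,"y":0,"z":0,"ax":0,"ay":0,"az":0}]}}

```text
clock: 23.2
position: [510.1, 29.5, 230.8]
ee_rot: [-0.67, 0.743, -0.01, 0.012]
contact_force: [3.1, -0.2, 5.2]
gripper_width: 16.5
grasp_force: 59.4
```

{"name": "send_rows", "arguments": {"targets": [{"gripper":0.9,"x":0,"y":0.2,"z":0,"ax":0,"ay":0,"az":0},{"gripper":0.9,"x":0,"y":0.2,"z":-0.01,"ax":0,"ay":0,"az":0},{"gripper":0.9,"x":0,"y":0.2,"z":0,"ax":0,"ay":0,"az":0},{"gripper":0.9,"x":0,"y":0.2,"z":-0.01,"ax":0,"ay":0,"az":0},{"gripper":0.9,"x":0,"y":0,"z":0,"ax":0,"ay":0,"az":0}]}}

```text
clock: 23.62
position: [501.9, 30.2, 230.9]
ee_rot: [-0.67, 0.743, -0.01, 0.011]
contact_force: [2.8, 1.5, 7.4]
gripper_width: 16.8
grasp_force: 59.4
```

{"name": "send_rows", "arguments": {"targets": [{"gripper":0.9,"x":0,"y":0.2,"z":0,"ax":0,"ay":0,"az":0},{"gripper":0.9,"x":0,"y":0.2,"z":-0.01,"ax":0,"ay":0,"az":0},{"gripper":0.9,"x":0,"y":0.2,"z":0,"ax":0,"ay":0,"az":0},{"gripper":0.9,"x":0,"y":0.2,"z":-0.01,"ax":0,"ay":0,"az":0},{"gripper":0.9,"x":0,"y":0,"z":0,"ax":0,"ay":0,"az":0}]}}

```text
clock: 24.03
position: [494.0, 31.1, 231.0]
ee_rot: [-0.67, 0.743, -0.01, 0.011]
contact_force: [2.5, -0.2, 8.1]
gripper_width: 16.5
grasp_force: 59.4
```

{"name": "send_rows", "arguments": {"targets": [{"gripper":0.9,"x":0,"y":0.2,"z":-0.03,"ax":0,"ay":0,"az":0},{"gripper":0.9,"x":0,"y":0.2,"z":-0.03,"ax":0,"ay":0,"az":0},{"gripper":0.9,"x":0,"y":0.2,"z":-0.01,"ax":0,"ay":0,"az":0},{"gripper":0.9,"x":0,"y":0.2,"z":-0.01,"ax":0,"ay":0,"az":0},{"gripper":0.9,"x":0,"y":0,"z":0,"ax":0,"ay":0,"az":0}]}}

```text
clock: 24.45
position: [485.3, 32.0, 231.1]
ee_rot: [-0.67, 0.743, -0.009, 0.011]
contact_force: [2.0, 1.7, 6.1]
gripper_width: 16.4
grasp_force: 59.4
```

{"name": "send_rows", "arguments": {"targets": [{"gripper":0.9,"x":0,"y":0.15,"z":0,"ax":0,"ay":0,"az":0},{"gripper":0.9,"x":0,"y":0.15,"z":0,"ax":0,"ay":0,"az":0},{"gripper":0.9,"x":0,"y":0,"z":0,"ax":0,"ay":0,"az":0},{"gripper":0.9,"x":0,"y":0,"z":0,"ax":0,"ay":0,"az":0}]}}

```text
clock: 24.78
position: [482.6, 32.3, 231.1]
ee_rot: [-0.67, 0.743, -0.009, 0.011]
contact_force: [2.2, 1.0, 5.3]
gripper_width: 16.6
grasp_force: 59.4
```

{"name": "send_rows", "arguments": {"targets": [{"gripper":0.9,"x":0,"y":0.1,"z":0,"ax":0,"ay":0,"az":0},{"gripper":0.9,"x":0,"y":0.05,"z":0,"ax":0,"ay":0,"az":0},{"gripper":0.9,"x":0,"y":0,"z":0,"ax":0,"ay":0,"az":0}]}}

```text
clock: 25.03
position: [481.3, 32.5, 231.1]
ee_rot: [-0.67, 0.743, -0.01, 0.011]
contact_force: [3.2, 1.5, 5.6]
gripper_width: 16.3
grasp_force: 59.4
```

{"name": "send_rows", "arguments": {"targets": [{"gripper":0.9,"x":0,"y":0.1,"z":0,"ax":0,"ay":0,"az":0},{"gripper":0.9,"x":0,"y":0,"z":0,"ax":0,"ay":0,"az":0},{"gripper":0.9,"x":0,"y":0,"z":0,"ax":0,"ay":0,"az":0}]}}

```text
clock: 25.28
position: [480.4, 32.6, 231.2]
ee_rot: [-0.67, 0.743, -0.01, 0.011]
contact_force: [2.6, 0.8, 5.4]
gripper_width: 16.3
grasp_force: 59.4
```

{"name": "send_rows", "arguments": {"targets": [{"gripper":0.9,"x":0,"y":0.08,"z":0,"ax":0,"ay":0,"az":0},{"gripper":0.9,"x":0,"y":0,"z":0,"ax":0,"ay":0,"az":0},{"gripper":0.9,"x":0,"y":0,"z":0,"ax":0,"ay":0,"az":0}]}}

```text
clock: 25.53
position: [479.7, 32.7, 231.2]
ee_rot: [-0.67, 0.743, -0.01, 0.011]
contact_force: [2.9, 1.0, 6.3]
gripper_width: 16.5
grasp_force: 59.4
```

{"name": "send_rows", "arguments": {"targets": [{"gripper":0.9,"x":0,"y":0.08,"z":0,"ax":0,"ay":0,"az":0},{"gripper":0.9,"x":0,"y":0,"z":0,"ax":0,"ay":0,"az":0},{"gripper":0.9,"x":0,"y":0,"z":0,"ax":0,"ay":0,"az":0}]}}

```text
clock: 25.78
position: [479.4, 32.8, 231.2]
ee_rot: [-0.67, 0.743, -0.01, 0.012]
contact_force: [5.4, 2.1, 4.2]
gripper_width: 16.6
grasp_force: 59.4
```

The dead stop is felt at x≈479.4. I'll back off 2 mm to the middle of the notch.

{"name": "send_rows", "arguments": {"targets": [{"gripper":0.9,"x":0,"y":-0.2,"z":0,"ax":0,"ay":0,"az":0},{"gripper":0.9,"x":0,"y":-0.1,"z":0,"ax":0,"ay":0,"az":0},{"gripper":0.9,"x":0,"y":0,"z":0,"ax":0,"ay":0,"az":0},{"gripper":0.9,"x":0,"y":0,"z":0,"ax":0,"ay":0,"az":0}]}}

```text
clock: 26.12
position: [479.9, 32.1, 231.1]
ee_rot: [-0.67, 0.743, -0.008, 0.009]
contact_force: [-2.4, 2.0, 10.2]
gripper_width: 16.6
grasp_force: 59.8
```

{"name": "send_rows", "arguments": {"targets": [{"gripper":0.9,"x":0,"y":-0.12,"z":0,"ax":0,"ay":0,"az":0},{"gripper":0.9,"x":0,"y":0,"z":0,"ax":0,"ay":0,"az":0},{"gripper":0.9,"x":0,"y":0,"z":0,"ax":0,"ay":0,"az":0}]}}

```text
clock: 26.37
position: [480.9, 31.9, 231.1]
ee_rot: [-0.67, 0.743, -0.008, 0.009]
contact_force: [-2.4, 3.2, 10.3]
gripper_width: 16.5
grasp_force: 59.8
```

{"name": "send_rows", "arguments": {"targets": [{"gripper":0.9,"x":0,"y":-0.05,"z":-0.1,"ax":0,"ay":0,"az":0},{"gripper":0.9,"x":0,"y":0,"z":0,"ax":0,"ay":0,"az":0},{"gripper":0.5,"x":0,"y":0,"z":0,"ax":0,"ay":0,"az":0},{"gripper":0.2,"x":0,"y":0,"z":0,"ax":0,"ay":0,"az":0},{"gripper":0.2,"x":0,"y":0,"z":0,"ax":0,"ay":0,"az":0}]}}

```text
clock: 26.78
position: [481.5, 31.5, 230.2]
ee_rot: [-0.669, 0.743, -0.008, 0.009]
contact_force: [-0.4, -0.1, 0.3]
gripper_width: 34.0
grasp_force: 0.0
```

```bash
python3 ball.py 150 178 178 200
```

```text
tcp [481.9  31.5 230.5] w 34.19516222850083 F [-0.6 -0.2 -1. ] t 26.8333
150 -- -- -- -- -- -- -- -- -- -- -- -- -- -- -- -- 498/23/270 500/21/270 502/21/270 503/14/273 506/16/272 509/21/269
151 -- -- -- -- -- -- -- -- -- -- -- -- -- -- -- -- 498/20/269 499/16/270 501/16/270 504/18/269 507/22/266 509/22/266
152 -- -- -- -- -- -- -- -- -- -- -- -- -- -- -- -- 498/24/264 499/18/267 501/18/267 504/18/266 506/21/264 508/20/265
153 -- -- -- -- -- -- -- 480/35/260 482/32/261 484/33/260 486/34/260 -- -- -- -- -- 499/32/258 499/20/264 501/19/264 503/18/264 506/20/263 508/21/261
154 463/20/268 -- -- -- -- -- 477/33/259 479/32/259 481/31/259 483/30/259 486/30/259 488/29/259 -- -- -- -- 500/39/252 499/19/262 501/17/262 503/19/261 506/21/260 508/23/258
155 463/21/265 -- -- -- -- 475/34/257 477/31/258 478/27/260 481/28/258 483/25/259 485/27/258 487/26/258 489/29/257 -- -- -- -- 499/18/260 501/17/260 503/17/260 505/20/258 508/20/257
156 463/22/262 -- -- -- -- 475/32/255 476/28/257 478/25/258 480/26/257 482/26/256 484/23/258 486/24/257 489/29/254 491/28/254 -- -- -- 498/17/258 501/19/257 503/18/257
[... 3282 characters left out ...]
464/22/215 466/21/215 468/23/213 470/22/214 473/24/212 474/19/215 477/20/214 479/21/213 481/18/214 483/19/213 485/16/214 487/18/212 490/18/212 492/18/212 494/18/211 496/17/211 498/15/212 500/17/211 502/15/211
176 458/26/212 460/26/211 462/28/209 464/21/213 466/20/213 468/20/213 470/19/213 472/19/213 474/20/212 476/19/212 478/19/211 480/17/212 483/18/211 485/17/211 487/20/209 489/15/211 492/18/209 493/15/211 496/15/210 497/13/211 500/15/209 502/13/210
177 457/26/209 460/29/207 461/25/209 463/17/213 465/21/210 467/20/211 470/20/210 472/19/210 474/19/210 476/18/210 478/19/209 480/18/209 482/16/210 485/18/208 487/16/209 489/18/207 491/18/207 493/15/208 496/18/206 497/15/207 500/17/206 502/15/206
```

The handle is free and upright, and the flap stays held down. Next I'll go to the -y side with shut fingers and push the handle over into the front notch.

{"name": "send_rows", "arguments": {"targets": [{"gripper":0.2,"x":0,"y":0,"z":-2.5,"ax":0,"ay":0,"az":0},{"gripper":0.2,"x":0,"y":0,"z":-2.0,"ax":0,"ay":0,"az":0},{"gripper":1,"x":1.4,"y":0,"z":0,"ax":0,"ay":0,"az":0},{"gripper":1,"x":1.4,"y":0,"z":0,"ax":0,"ay":0,"az":0},{"gripper":1,"x":0,"y":0,"z":0,"ax":0,"ay":0,"az":0}]}}

```text
clock: 27.25
position: [478.2, 2.8, 276.4]
ee_rot: [-0.669, 0.743, -0.009, 0.01]
contact_force: [0.2, 0.7, -0.5]
gripper_width: 0.7
grasp_force: 0.0
```

{"name": "send_rows", "arguments": {"targets": [{"gripper":1,"x":0,"y":0,"z":0,"ax":0,"ay":0,"az":0},{"gripper":1,"x":0,"y":0,"z":2.0,"ax":0,"ay":0,"az":0},{"gripper":1,"x":0,"y":0,"z":1.6,"ax":0,"ay":0,"az":0},{"gripper":1,"x":0,"y":0,"z":0,"ax":0,"ay":0,"az":0}]}}

```text
clock: 27.58
position: [478.1, 4.1, 237.2]
ee_rot: [-0.669, 0.743, -0.008, 0.008]
contact_force: [-0.7, -0.2, -0.9]
gripper_width: 0.0
grasp_force: 0.0
```

{"name": "send_rows", "arguments": {"targets": [{"gripper":1,"x":-0.3,"y":0,"z":0,"ax":0,"ay":0,"az":0},{"gripper":1,"x":-0.3,"y":0,"z":0,"ax":0,"ay":0,"az":0},{"gripper":1,"x":-0.3,"y":0,"z":0,"ax":0,"ay":0,"az":0},{"gripper":1,"x":-0.3,"y":0,"z":0,"ax":0,"ay":0,"az":0},{"gripper":1,"x":0,"y":0,"z":0,"ax":0,"ay":0,"az":0}]}}

```text
clock: 28.0
position: [482.2, 16.8, 241.8]
ee_rot: [-0.67, 0.742, -0.01, 0.012]
contact_force: [0.1, -0.5, -0.4]
gripper_width: -0.1
grasp_force: 0.0
```

{"name": "send_rows", "arguments": {"targets": [{"gripper":1,"x":-0.3,"y":0,"z":0,"ax":0,"ay":0,"az":0},{"gripper":1,"x":-0.3,"y":0,"z":0,"ax":0,"ay":0,"az":0},{"gripper":1,"x":-0.3,"y":0,"z":0,"ax":0,"ay":0,"az":0},{"gripper":1,"x":0,"y":0,"z":0,"ax":0,"ay":0,"az":0}]}}

```text
clock: 28.33
position: [482.7, 25.5, 241.1]
ee_rot: [-0.67, 0.742, -0.01, 0.011]
contact_force: [-0.7, -0.1, -0.5]
gripper_width: 0.0
grasp_force: 0.0
```

```bash
python3 ball.py 150 176 184 196
```

```text
tcp [482.7  25.4 241. ] w -0.062378672811171064 F [ 1.  -0.5 -0. ] t 28.3833
150 476/14/278 478/15/277 480/15/276 482/13/277 484/13/277 486/13/276 489/18/273 491/18/273 493/17/273 495/15/274 -- --
151 476/12/276 478/12/276 480/15/274 482/15/274 484/12/275 486/14/274 489/17/272 491/17/271 493/19/270 495/18/270 -- --
152 476/16/272 477/13/273 480/15/272 482/14/272 484/15/271 486/16/270 488/14/271 491/18/269 493/19/268 495/16/269 -- --
153 475/12/272 478/16/269 479/12/271 481/13/270 483/13/270 486/13/269 488/13/269 491/19/266 493/17/266 495/17/266 -- --
154 476/19/266 477/16/267 479/15/267 481/15/267 483/12/268 485/12/267 488/13/267 490/16/265 493/19/263 495/18/263 -- --
155 475/18/264 477/14/266 479/14/265 481/14/265 483/13/265 485/15/264 487/13/264 490/17/262 492/15/263 494/17/261 -- --
156 475/21/260 476/13/264 479/13/263 481/14/263 483/14/262 485/14/262 487/12/262 490/16/260 492/18/259 494/19/258 -- --
157 475/18/260 476/14/261 479/17/259 480/12/261 483/13/260 383/-701/623 487/12/260 489/17/257 492/19/256 494/17/257 496/17/256 --
158 475/20/256 476/14/259 478/13/259 480/15/257 483/1
[... 1192 characters left out ...]
/38/213 498/36/214
171 472/29/220 474/27/220 485/90/185 479/33/217 481/31/217 483/25/220 485/25/219 487/26/218 489/25/218 492/26/218 494/26/217 496/24/218
172 472/24/220 474/25/219 476/25/219 478/25/218 480/24/219 483/26/217 484/23/218 487/26/216 489/22/218 491/22/217 493/21/217 495/22/217
173 471/23/218 473/22/219 475/23/217 478/23/217 480/21/217 482/23/216 484/23/216 486/22/216 488/21/216 491/22/215 493/20/216 495/19/215
174 471/25/214 473/22/216 475/22/215 477/21/215 479/21/215 481/20/215 483/19/215 486/21/214 488/19/214 490/19/214 493/21/212 494/17/214
175 470/21/214 472/20/214 475/22/213 477/20/214 479/19/214 481/19/213 483/19/213 485/20/212 487/18/212 489/16/213 383/-701/623 494/16/212
```

{"name": "send_rows", "arguments": {"targets": [{"gripper":1,"x":-0.4,"y":0,"z":0,"ax":0,"ay":0,"az":0},{"gripper":1,"x":-0.4,"y":0,"z":0.1,"ax":0,"ay":0,"az":0},{"gripper":1,"x":-0.4,"y":0,"z":0.2,"ax":0,"ay":0,"az":0},{"gripper":1,"x":-0.3,"y":0,"z":0.2,"ax":0,"ay":0,"az":0},{"gripper":1,"x":0,"y":0,"z":0,"ax":0,"ay":0,"az":0}]}}

```text
clock: 28.8
position: [484.2, 40.5, 235.5]
ee_rot: [-0.67, 0.742, -0.01, 0.011]
contact_force: [0.0, 0.1, -0.1]
gripper_width: -0.0
grasp_force: 0.0
```

```bash
python3 ball.py 152 176 182 196
python3 - <<'E'
from h import *
a=arm.get_image("side")[0];b=arm.get_image("top")[0]
a=cv2.resize(a[125:205,140:240],None,fx=4,fy=4,interpolation=2);b=cv2.resize(b[210:290,200:300],None,fx=4,fy=4,interpolation=2)
cv2.imwrite("pics/d1.png",np.hstack([a,b])[...,::-1])
E
```

```text
tcp [484.3  40.4 235.7] w 0.13956813799652681 F [ 0.1  0.1 -0.4] t 28.85
152 474/37/263 476/35/263 478/30/266 480/30/265 482/29/265 484/29/264 486/28/265 488/28/264 491/32/262 493/32/262 495/30/262 497/33/260 -- --
153 474/35/261 476/33/262 478/33/262 479/30/263 482/30/262 484/30/262 486/31/261 488/27/263 490/28/262 493/32/259 495/31/259 497/33/258 -- --
154 473/36/258 476/35/259 477/29/261 479/29/261 481/29/260 483/29/260 485/28/260 487/27/260 490/28/259 493/33/256 383/-701/623 497/33/256 -- --
155 473/34/257 475/33/257 477/34/256 479/31/258 481/28/259 483/29/258 485/30/257 487/28/257 490/29/256 492/32/254 494/32/254 496/31/254 -- --
156 473/34/255 475/36/253 477/35/253 478/28/257 481/28/256 483/27/256 485/29/255 487/28/255 489/26/255 492/30/253 494/35/250 496/33/251 -- --
157 473/34/252 475/33/252 477/34/251 479/31/253 480/28/254 483/29/253 485/30/252 487/31/251 489/27/252 492/32/250 494/30/250 496/30/250 -- --
158 472/32/251 475/36/248 476/34/249 478/30/250 480/28/251 482/29/251 485/30/250 487/29/249 488/27/250 491/31/248 494/32/247 496/32/246 -- --
159 472/36/246 474/34/247 476/3
[... 1254 characters left out ...]
19 485/27/218 487/25/219 489/23/219 491/22/220 493/22/219 496/23/218
172 467/27/219 469/25/220 472/25/220 474/28/218 476/28/217 478/26/218 480/23/219 482/24/218 485/23/218 487/25/217 489/22/218 491/20/218 493/20/218 495/22/217
173 467/24/218 469/26/217 471/24/218 473/23/218 475/22/218 477/22/218 480/23/217 482/23/216 484/21/217 486/21/216 488/22/215 490/21/216 493/20/216 495/20/215
174 467/25/216 468/21/218 471/23/216 473/23/215 475/21/216 477/23/215 479/21/215 482/22/214 484/20/215 485/18/216 488/18/215 490/20/214 493/22/212 494/19/213
175 466/21/215 468/21/215 470/22/214 473/22/214 475/23/212 476/18/215 479/23/211 481/19/213 483/17/214 485/17/213 488/19/212 490/18/212 492/17/212 494/16/212
```

View pics/d1.png

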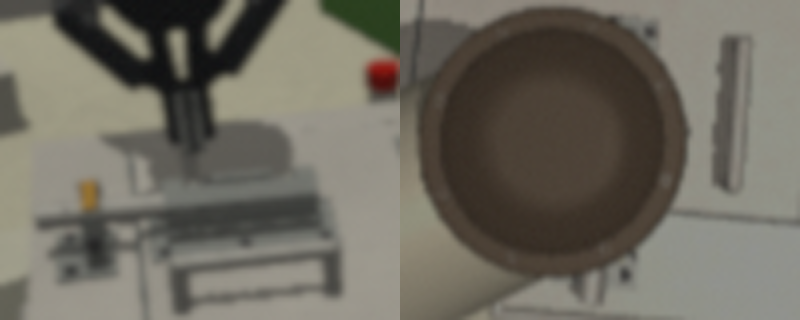

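The view shows the rod through the staple, with the nose past the brass at crop (45,222). The stem is leaning about 45° in the front notch. I'll keep following it down.

{"name": "send_rows", "arguments": {"targets": [{"gripper":1,"x":-0.3,"y":0,"z":0.2,"ax":0,"ay":0,"az":0},{"gripper":1,"x":-0.3,"y":0,"z":0.2,"ax":0,"ay":0,"az":0},{"gripper":1,"x":-0.3,"y":0,"z":0.2,"ax":0,"ay":0,"az":0},{"gripper":1,"x":-0.3,"y":0,"z":0.1,"ax":0,"ay":0,"az":0},{"gripper":1,"x":0,"y":0,"z":0,"ax":0,"ay":0,"az":0}]}}

```text
clock: 29.37
position: [485.8, 52.4, 228.8]
ee_rot: [-0.67, 0.742, -0.01, 0.011]
contact_force: [-0.2, -0.0, 0.2]
gripper_width: -0.2
grasp_force: 0.0
```

{"name": "send_rows", "arguments": {"targets": [{"gripper":1,"x":0,"y":0,"z":-2.5,"ax":0,"ay":0,"az":0},{"gripper":1,"x":-1.1,"y":0,"z":0,"ax":0,"ay":0,"az":0},{"gripper":1,"x":-1.1,"y":0,"z":0,"ax":0,"ay":0,"az":0},{"gripper":1,"x":0,"y":0,"z":0,"ax":0,"ay":0,"az":0}]}}

```text
clock: 29.7
position: [487.6, 75.3, 254.1]
ee_rot: [-0.67, 0.742, -0.01, 0.012]
contact_force: [0.2, -0.9, 0.1]
gripper_width: 0.0
grasp_force: 0.0
```

```bash
python3 ball.py 154 174 182 194
```

```text
tcp [487.1  74.7 253.6] w -0.07277174098770824 F [-0.2 -0.7 -0.7] t 29.75
154 -- -- -- -- -- -- -- -- -- -- -- --
155 -- -- -- -- -- -- -- -- -- -- -- --
156 -- -- -- -- -- -- -- -- -- -- -- --
157 -- -- -- -- -- -- -- -- -- -- -- --
158 -- -- -- 484/74/228 486/75/227 488/73/228 491/75/226 -- -- -- -- --
159 -- -- 481/72/227 483/71/227 485/70/227 487/67/228 490/68/227 492/72/225 -- -- -- --
160 -- 478/70/226 480/69/226 483/70/225 485/67/227 487/69/225 489/66/226 492/68/224 494/71/222 -- -- --
161 -- 478/71/223 480/67/224 482/65/225 484/66/225 486/64/225 489/64/224 491/67/223 494/67/222 -- -- --
162 -- 478/71/221 480/67/222 482/65/223 484/66/222 486/65/222 488/65/222 491/66/221 493/68/219 -- -- --
163 -- 478/71/218 479/68/219 481/65/220 483/64/220 486/65/220 488/63/220 490/64/219 493/67/217 -- -- --
164 -- 477/69/216 479/68/217 481/65/218 483/61/219 485/61/219 487/61/218 490/67/215 493/68/214 -- -- --
165 -- -- 479/69/214 481/67/214 483/61/217 485/59/217 486/55/219 490/65/213 -- -- -- --
166 -- -- -- -- 482/57/216 484/54/217 383/-701/623 -- -- -- -- --
167 -- -- -- -- 481/53/216 483/51/216 485/52/215 -- -- -- -- --
168 -- -- -- -- 480/49/216 482/47/216 484/45/217 487/53/212 -- -- -- --
169 -- -- -- 476/38/220 480/50/213 482/47/213 484/44/215 487/48/212 -- 489/36/218 491/34/219 494/35/218
170 469/36/220 471/35/219 473/33/220 475/33/219 479/43/214 481/41/215 483/40/215 486/43/212 -- 489/35/216 491/35/216 493/34/216
171 468/29/221 470/28/221 472/30/220 475/29/220 479/44/211 481/41/212 482/38/213 483/24/220 485/25/219 487/24/220 489/24/219 492/25/218
172 467/27/219 470/27/219 472/27/219 474/25/219 476/26/218 478/24/219 480/23/219 482/23/219 485/24/217 487/25/217 489/23/217 491/23/217
173 467/26/218 469/23/219 471/24/218 473/24/217 476/24/217 478/23/217 480/25/215 482/22/217 484/23/216 486/22/216 488/21/216 490/19/216
```

The ball centre is at about (72.5, 217.5), which is right for lying in the notch. I'll confirm with a light touch on top, then withdraw.

{"name": "send_rows", "arguments": {"targets": [{"gripper":1,"x":0,"y":0.2,"z":1.5,"ax":0,"ay":0,"az":0},{"gripper":1,"x":0,"y":0,"z":0.8,"ax":0,"ay":0,"az":0},{"gripper":1,"x":0,"y":0,"z":0.3,"ax":0,"ay":0,"az":0},{"gripper":1,"x":0,"y":0,"z":0,"ax":0,"ay":0,"az":0}]}}

```text
clock: 30.08
position: [485.5, 73.7, 227.5]
ee_rot: [-0.67, 0.743, -0.01, 0.01]
contact_force: [-1.6, 0.6, 3.3]
gripper_width: -0.1
grasp_force: 1.5
```

{"name": "send_rows", "arguments": {"targets": [{"gripper":1,"x":0,"y":0,"z":0.1,"ax":0,"ay":0,"az":0},{"gripper":1,"x":0,"y":0,"z":0,"ax":0,"ay":0,"az":0}]}}

```text
clock: 30.25
position: [486.1, 73.8, 227.6]
ee_rot: [-0.67, 0.743, -0.01, 0.011]
contact_force: [-2.6, -1.0, 3.1]
gripper_width: -0.2
grasp_force: 1.4
```

Firm contact at z 227.5, so the handle is seated. I'll withdraw upward.

{"name": "send_rows", "arguments": {"targets": [{"gripper":1,"x":0,"y":0,"z":-3.0,"ax":0,"ay":0,"az":0},{"gripper":1,"x":0,"y":0,"z":-4.0,"ax":0,"ay":0,"az":0},{"gripper":1,"x":-4.0,"y":0,"z":-4.0,"ax":0,"ay":0,"az":0},{"gripper":1,"x":-4.0,"y":0,"z":-1.0,"ax":0,"ay":0,"az":0},{"gripper":1,"x":-4.0,"y":0,"z":0,"ax":0,"ay":0,"az":0}]}}

```text
clock: 30.67
position: [495.8, 184.1, 341.8]
ee_rot: [-0.669, 0.743, -0.011, 0.016]
contact_force: [1.3, 0.3, -0.8]
gripper_width: -0.3
grasp_force: 0.0
```

{"name": "send_rows", "arguments": {"targets": [{"gripper":1,"x":-4.0,"y":0,"z":0,"ax":0,"ay":0,"az":0},{"gripper":1,"x":0,"y":0,"z":0,"ax":0,"ay":0,"az":0},{"gripper":1,"x":0,"y":0,"z":0,"ax":0,"ay":0,"az":0}]}}

```text
clock: 30.92
position: [498.4, 224.5, 336.3]
ee_rot: [-0.671, 0.742, -0.01, 0.011]
contact_force: [-0.3, -0.2, -0.2]
gripper_width: 0.0
grasp_force: 0.0
```

```bash
python3 - <<'E'
from h import *
a=arm.get_image("side")[0];b=arm.get_image("top")[0]
a=cv2.resize(a[120:220,130:260],None,fx=3,fy=3,interpolation=2);b=cv2.resize(b[180:280,190:320],None,fx=3,fy=3,interpolation=2)
cv2.imwrite("pics/e1.png",np.hstack([a,b])[...,::-1])
E
python3 ball.py 156 168 182 194
```

```text
tcp [498.3 221.9 337.1] w 0.20946086245463147 F [ 0.4 -0.9  0.1] t 31.0667
156 -- -- -- -- -- -- -- -- -- -- -- --
157 -- -- -- -- -- -- -- -- -- -- -- --
158 -- -- -- 484/77/227 486/72/229 488/74/228 490/71/228 -- -- -- -- --
159 -- -- 481/73/227 483/72/227 485/69/228 488/70/227 490/71/226 492/71/226 495/73/224 -- -- --
160 -- 479/75/224 480/70/226 482/67/227 485/69/225 487/68/225 489/66/226 492/68/224 494/69/223 -- -- --
161 -- 478/71/223 480/67/224 482/68/224 484/67/224 486/65/224 489/64/225 491/64/224 494/67/222 496/71/219 -- --
162 -- 478/69/221 480/68/222 481/63/224 484/67/221 486/64/222 488/65/221 490/63/222 493/65/220 496/67/219 -- --
163 -- 478/71/218 479/68/219 482/66/219 483/64/220 486/64/220 488/65/219 490/64/219 493/65/218 -- -- --
164 -- -- 479/68/216 481/65/218 483/61/219 485/61/219 487/61/218 490/62/217 492/65/215 -- -- --
165 -- -- 479/69/213 481/64/216 482/60/217 484/58/218 487/58/217 489/58/217 -- -- -- --
166 -- -- -- -- 482/59/215 483/53/218 486/54/217 488/56/216 -- -- -- --
167 -- -- -- -- 383/-701/623 483/51/216 485/52/215 488/52/215 -- -- -- --
```

View pics/e1.png

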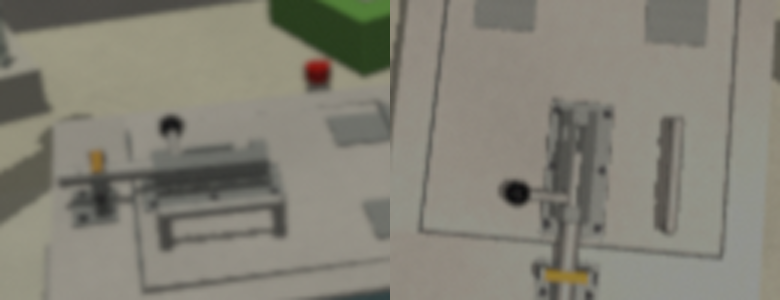

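The handle lies in the front notch at (515,192) in the top crop, the rod runs through the staple at (567,275), and the arm is clear. I'll hand in.

```bash
python3 -c "
from bench import arm
print(arm.job_done())"
```

```text
the job is handed in; nothing more can be done
None
```

The lid is bolted and the job handed in at about 31 s: the bolt is through the staple and fully home, the handle lies in the front notch, the arm is clear, I kept the arm away from the glassware and bottles, and the highest contact force I saw was about 14 N.

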